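# Pull the blind plug with the quarter-turn puller

## Robot

A 7-joint arm with a two-finger parallel gripper is mounted at the origin on the work surface; the furniture and walls round the work are solid. World frame = base frame: x ahead of the robot, y to its left, z up, the work surface at z = 0. Lengths are in m, angles in rad, forces in N, time in s.
With the tool pointing down it reaches from about 0.425 to 0.925 m from the base axis. Payload 6.8 kg.
Tool frame: the origin (TCP) lies at the very end of the fingers, on their centre line; the grasp point (between the pads) lies 19 mm behind it (r.grip_depth is the distance from the TCP to the grasp point, in m); z points along the fingers, y is the direction in which the jaws open and shut (so a half turn about z gives the same grasp; the last joint's range is limited). The gripper opens to 85 mm and grips with 20 to 120 N. Pads are 22 mm wide; open, the fingers measure 114 mm over their backs; the gripper's body (76 mm by 85 mm) begins 54 mm behind the grasp point. The pads swing forward as they close: fully open they stand 13 mm farther back than shut.
Start: joints at [1.178, 0.477, 0.022, 1.555, -0.011, 1.109, -0.083], TCP at [0.19, -0.648, 0.231] pointing down, gripper open.
Joint ranges: [-2.96, 2.96], [-0.34, 2.1], [-1.41, 1.46], [0.24, 2.44], [-1.37, 4.51], [0.17, 1.92], [-2.96, 2.96]. Speed limits (rad/s): [2.39, 2.39, 3.14, 3.14, 3.14, 3.14, 3.14].

## Interface

Orientations are given as a rotation vector (axis times angle).
In Python, from bench import status, eyes, workorder, spotter, r gives the robot as it stands.
- The arm moves only by the tool drive_tool, never from a script. Its argument "commands" is a list of rows, each an object of numbers: "rx", "ry", "rz": the turn, a rotation vector about the world's x, y, z normalised to -1 to 1, where 1 is 8 degrees; "tx", "ty", "tz": the shift along the world's x, y, z normalised to -1 to 1, where 1 is 20 mm; "grip": the closure, from -1 (fully open) to 1 (shut). A call has 1 to 10 rows; each row shifts and turns the commanded pose from where the row before left it; what a row does not reach is not made up. A row lasts 1/8 s, in which the tool goes at most 62.5 mm and 10.7 degrees, less where a joint would pass 70% of its speed; a pose out of reach is approached as far as the arm can. A call with a number of a shift or a turn outside -1 to 1 is refused whole. A call with a gripper value outside its range is refused whole. The fingers move at their own pace and stop on an object; "grip_force" is the grip in N (left out, the last holds). Time passes only in rows, so rows that do not move let the fingers close. It gives the time, the measured TCP pose, the force and the opening at its end, in the units of the state.
- status.get_obs(): the state, without advancing time (a new reading comes with each control period).
- eyes.grab_frame(name): name is "side" or "top"; returns a dict with "frame" (480x640x3 uint8, blue, green, red), "range_z" (480x640 float32, m along the optical axis (not along the pixel's ray), 0 where there is no reading), "fx", "fy", "cx", "cy" (pixels), "dist_coeffs" ([k1, k2, p1, p2, k3] as OpenCV has them; the pictures are not rectified), "T" (4x4, takes a point from camera to world coordinates). Camera axes: x right, y down, z forward; pixel columns grow to the right and rows downward; lengths in m; the calibration is good to about 2 mm. A picture is of the moment at which its call begins.
- workorder.hand_in(): hands the job in, once; it reports no verdict.
Trained networks look in the newest picture that a camera, given by its name, has taken for a name from the list of things; names that differ only in an ending like _2 or _b are one class to them, and where a whole thing is asked for, a point or a joint stands for the part that bears it (a point fixed in the world has none). Each returns a list of dicts, best first, with "confidence" (0 to 1); they miss things now and then, are a little off and sometimes report something else, mostly with a low value. They report only what shows in the picture. A call takes as long as a camera call. They do not tell look-alikes from the thing itself.
- spotter.boxes_of(camera, target): "position" ([column, row] as shares, 0 to 1, of the picture: columns of its width, rows of its height, amid what is visible of it).
- spotter.masks_of(camera, target): "mask" (480x640 bool, what is visible of it) and "position" ([column, row] as shares, 0 to 1, of the picture: columns of its width, rows of its height, amid what is visible of it).
The state is a dict: "clock": time; "joints": joint angles; "qvel": joint speeds; "tau": joint torques, N m; "tcp_pos": TCP position; "orientation": TCP orientation; "contact_force": force on the tool from outside, world axes, zero at the start; "moment": the same for the moment, N m; "grip_width": finger opening in m.
Only numpy, scipy, OpenCV 4.12 (cv2) and the standard library are available. Lean on these libraries where they do the work, as an engineer would, in place of code of your own. Each camera call takes 0.05 s, during which the arm holds its last target.

## Task

Take the red-handled puller out of its stand, feel its cross pin down into the slot of the blind plug in the aluminium block without forcing the plug deeper, thread it clockwise until it is tight, and draw the plug straight up out of its bore. Then stand the plug upright on the flat of the white dish with the puller left in it and let go. Handle the plug only by the puller, do not drop it, and leave the glassware where it stands.

Things in the scene. Friction and masses are not known exactly. Their poses are not given: they have to be found in the camera images.
- puller: Puller, 106 mm tall, about 110 g, upright in its stand. Origin: lower end of its shank, z up the axis. Steel cross pin 8 mm thick, 21 mm long along x, underside at z = 0. Shank 9 mm thick; dark round collar 36 mm across at z 20.5 to 26.5, then a 16 mm neck; red flat grip 44 mm along x, 16 mm along y, z 60 to 106. Pin and grip look the same after a half turn about z.
- puller_tip (a point): The lower end of the puller's shank, on its axis (same point as the puller's origin).
- stand: Grey stand, 70 x 70 mm, 35 mm tall, fixed, with an upright 24 mm hole in its middle. The puller hangs in it with its collar on the stand's top and its lower end 15 mm above the bench; lift it straight up, 25 mm until clear. Origin: centre of the underside.
- block: Aluminium block, 110 x 110 mm, 60 mm tall, fixed by two low dark feet (reaching 75 mm from the centre along x). An upright 40 mm bore in its middle holds the plug. Origin: centre of the underside, z up.
- plug: Steel blind plug, 38 mm across, 36 mm tall, 200 g. Origin: centre of its underside, z up its axis. It starts in the bore, flush with the block's top (origin 24 mm above the bench), on a sprung seat; rubber seals drag on it with about 10 N (7 to 14 N) until it is some 10 mm up. Pushing down with up to 6 N is harmless; more than about 9 N begins to drive it deeper.
- plug_face (a point): On the plug's axis, 34 mm above its underside: face of the brass insert, in a 27 mm wide, 2 mm deep recess. Its slot (10.4 mm wide, 27 long, 13 mm round in the middle) lies anywhere within 46 degrees either side of the plug's x axis (red tick on the rim at +x): find it by sight or feel. The pin passes only within about 6 degrees and 1 mm of it, else rests on this face.
- plug_pocket (a point): On the plug's axis, 15 mm above its underside: pocket floor. With the pin through the slot the puller goes down until its collar seats on the plug's rim, pin underside just above this floor. There it turns clockwise (seen from above) under sloped lips to a stop 70 degrees from the slot; from 60 degrees it is held, with under 1 mm of play. Past the stop insert or plug slips round at 0.2 to 0.3 Nm. The freed plug hangs on the pin.
- dish: White round shallow dish, 96 mm across the rim, 12 mm tall, fixed to the bench. Origin: centre of the underside. Its flat floor, 52 mm across, is 5 mm above the bench.
- beaker: Empty glass beaker, 59 mm wide, 71 mm tall, a loose bystander. Origin: centre of its underside.
- flask: Empty conical glass flask, 82 mm wide, 153 mm tall, a loose bystander. Origin: centre of its underside.
There are look-alikes about, which are no part of the job. Leave any green look-alike of the block alone.

How it is judged:
By the outcome, as a careful person would: the job done as asked, in the order asked, and still so for the second after the job is handed in, with the robot touching nothing.
It also fails if it takes over 72 s, if anything falls off the work surface, if the arm or the gripper's body presses on something with over 40 N, if the wrist force passes 120 N, or if a joint passes its speed limit or range.

## Working session

There is one attempt and no reset: what is moved stays moved. The work goes in short steps, Python scripts to look and compute and a tool call to move; the robot and the scene stay as the last step left them, time stands still between calls to the robot, and variables do not carry over. Pictures are saved under pics/ and viewed, and the job is handed in when it is done.

Besides the shell and the picture viewer there is one more tool, called after ">>>" as a command line: name --argument value ..., lists and objects as JSON in quotes. drive_tool: Moves the arm, as the interface text tells. Scaled input: -1 to 1 covers 20 mm each way for a shift and 8 degrees each way for a turn. Its arguments: {"type":"object","properties":{"commands":{"type":"array","items":{"type":"object","properties":{"rx":{"type":"number"},"ry":{"type":"number"},"rz":{"type":"number"},"tx":{"type":"number"},"ty":{"type":"number"},"tz":{"type":"number"},"grip":{"type":"number"}}}},"grip_force":{"type":"number"}},"required":["commands"]}

```bash
ls; mkdir -p pics
python3 - <<'E'
from bench import status, eyes, spotter, r
import cv2
print(status.get_obs(), r.grip_depth)
for n in ("side","top"):
    f=eyes.grab_frame(n); cv2.imwrite(f"pics/{n}0.png",f["frame"])
    print(n,f["fx"],f["fy"],f["cx"],f["cy"],f["dist_coeffs"],f["T"])
    for t in ("puller","stand","block","plug","dish","beaker","flask","plug_face"):
        print(t,[(round(d["confidence"],2),round(d["position"][0]*640),round(d["position"][1]*480)) for d in spotter.boxes_of(n,t)])
E
```

```text
pics
{'clock': 0.0, 'joints': array([ 1.17789824,  0.47778173,  0.02234779,  1.5564652 , -0.01147931,
        1.10927856, -0.08312431]), 'qvel': array([ 0.00132582, -0.00162898, -0.00022376,  0.00061374, -0.00095736,
        0.00166304,  0.00184991]), 'tau': array([-8.97264945e-04, -5.96456265e+01,  1.60772033e+00, -2.81201577e+01,
        1.25164585e-02,  9.48095578e-03, -4.98522738e-06]), 'tcp_pos': array([ 0.18945925, -0.64724954,  0.23033239]), 'orientation': array([-3.10805508e+00, -4.45598800e-01,  6.42733756e-04]), 'contact_force': array([-0.4210251 , -0.25023716,  0.20260325]), 'moment': array([ 0.03857872, -0.00597506,  0.03268594]), 'grip_width': 0.08546188527230222} 0.0187
side 487.34417629715836 487.34417629715836 318.9155609869883 241.74428137242688 [-0.12290568  0.          0.          0.          0.        ] [[ 0.99990073  0.00130119 -0.01402999  0.49154423]
 [ 0.01115931 -0.68105506  0.73214717 -0.67756513]
 [-0.00860254 -0.73223105 -0.68100197  0.76652261]
 [ 0.          0.          0.          1.        ]]
puller [(0.58, 304, 179)]
stand [(0.92, 306, 205)]
block [(0.87, 317, 250), (0.6, 243, 304)]
plug [(0.64, 318, 237), (0.54, 305, 180)]
dish [(0.95, 328, 342)]
beaker [(0.63, 372, 192)]
flask [(0.64, 419, 326)]
plug_face [(0.45, 318, 239)]
top 522.9071267229466 522.9071267229466 325.73207253076345 233.06020083756863 [-0.12152162  0.          0.          0.          0.        ] [[-0.00168157 -0.99068126  0.13619033  0.37452291]
 [-0.99997196  0.00265966  0.00700012  0.06304219]
 [-0.00729711 -0.13617474 -0.99065796  0.90168522]
 [ 0.          0.          0.          1.        ]]
puller [(0.63, 202, 259), (0.28, 309, 246)]
stand [(0.92, 221, 267)]
block [(0.81, 406, 327), (0.58, 318, 253)]
plug [(0.79, 308, 243)]
dish [(0.66, 444, 232)]
beaker [(0.8, 202, 158), (0.6, 319, 249), (0.39, 309, 245)]
flask [(0.87, 444, 137)]
plug_face [(0.7, 310, 243)]
```

View pics/side0.png

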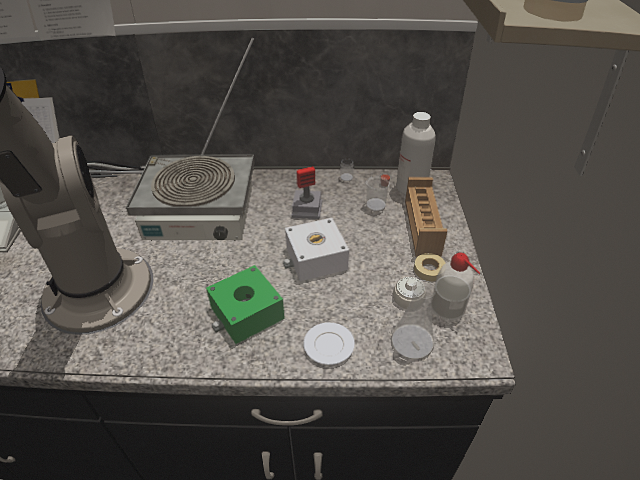

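View pics/top0.png

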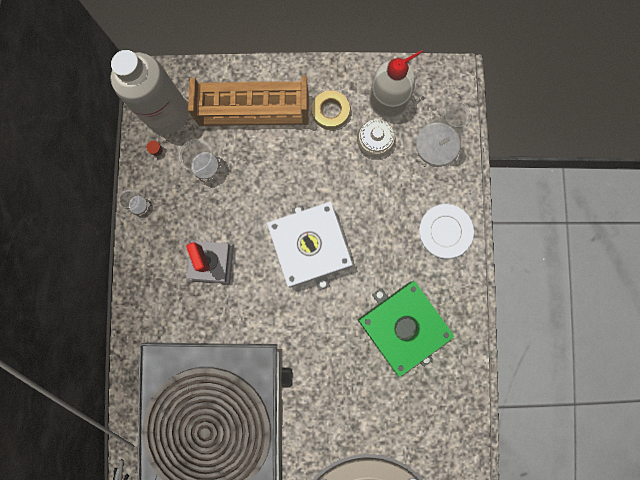

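Side view: puller (304,179) in grey stand, aluminium block (317,250) with the plug, green look-alike (245,304), dish (329,344), flask (415,335). Top view: puller (200,259), block (311,245), green block (406,327), dish (446,231), flask (440,143), beaker (205,165). Candidates for the puller: red grip (200,259), red bottle top (398,68), red cap (154,148). I pick the one in the stand.

```bash
cat > h.py <<'E'
import numpy as np, cv2
from bench import status, eyes, spotter, r
def cloud(f):
    K=np.array([[f["fx"],0,f["cx"]],[0,f["fy"],f["cy"]],[0,0,1]]);D=np.array(f["dist_coeffs"],float)
    u,v=np.meshgrid(np.arange(640),np.arange(480))
    p=cv2.undistortPoints(np.stack([u,v],-1).reshape(-1,1,2).astype(np.float64),K,D).reshape(480,640,2)
    z=f["range_z"].astype(float)
    P=np.stack([p[...,0]*z,p[...,1]*z,z],-1)
    T=np.array(f["T"]); return P@T[:3,:3].T+T[:3,3], p
def at_z(f,uv,z0):
    K=np.array([[f["fx"],0,f["cx"]],[0,f["fy"],f["cy"]],[0,0,1]]);D=np.array(f["dist_coeffs"],float)
    p=cv2.undistortPoints(np.array(uv,float).reshape(-1,1,2),K,D).reshape(-1,2)
    T=np.array(f["T"]); d=np.c_[p,np.ones(len(p))]@T[:3,:3].T
    s=(z0-T[2,3])/d[:,2]; return T[:3,3]+d*s[:,None]
def crop(f,name,c,h,s):
    u,v=c; I=f["frame"][v-h:v+h,u-h:u+h]; cv2.imwrite(name,cv2.resize(I,None,fx=s,fy=s,interpolation=cv2.INTER_CUBIC))
E
python3 - <<'E'
from h import *
for n,cs in (("top",((206,262),(311,243),(446,231))),("side",((306,190),(317,245),(328,342)))):
    f=eyes.grab_frame(n); C,_=cloud(f); fr=f["frame"].astype(int)
    red=(fr[...,2]>120)&(fr[...,1]<70)&(fr[...,0]<70)
    m=np.zeros_like(red); u,v=cs[0]; m[v-30:v+30,u-30:u+30]=1; m&=red&(f["range_z"]>0)
    P=C[m]; P=P[(P[:,2]>.05)]
    print(n,"red",len(P),P.mean(0),P.min(0),P.max(0))
    top=P[P[:,2]>P[:,2].max()-.006]; 
    print(" top",len(top),cv2.minAreaRect((top[:,:2]*1000).astype(np.float32)), top[:,2].mean())
    for t in("stand","block","dish","plug","puller","beaker","flask"):
        for d in spotter.masks_of(n,t):
            M=d["mask"]&(f["range_z"]>0); Q=C[M]
            if not len(Q): continue
            h=np.percentile(Q[:,2],98); tp=Q[Q[:,2]>h-.006]
            print(t,round(d["confidence"],2),"n",len(Q),"zmax",h.round(4),"rect top",[np.round(x,1) for x in cv2.minAreaRect((tp[:,:2]*1000).astype(np.float32))])
    a=cv2.hconcat([cv2.resize(f["frame"][v-35:v+35,u-35:u+35],(400,400),interpolation=cv2.INTER_CUBIC) for u,v in cs[:2]])
    cv2.imwrite(f"pics/{n}crop.png",a)
E
```

```text
top red 145 [0.4477852  0.26779523 0.11961033] [0.42640319 0.25430948 0.11596657] [0.4675068  0.27979274 0.12328773]
 top 135 ((447.85784912109375, 267.7150573730469), (42.276641845703125, 14.574227333068848), 22.010772705078125) 0.11981093968684828
block 0.79 n 5102 zmax 0.0616 rect top [array([337.2, -59.9]), array([110.4, 110.7]), np.float64(35.0)]
block 0.71 n 4346 zmax 0.062 rect top [array([472.9,  96.6]), array([109.9, 110. ]), np.float64(18.6)]
dish 0.58 n 2184 zmax 0.0129 rect top [array([ 501.6, -139.2]), array([91.3, 91. ]), np.float64(44.1)]
plug 0.76 n 454 zmax 0.0611 rect top [array([471.7,  95.7]), array([38.7, 36.4]), np.float64(26.6)]
puller 0.64 n 613 zmax 0.1224 rect top [array([448.1, 267.6]), array([43.2, 15.5]), np.float64(23.0)]
beaker 0.79 n 1148 zmax 0.0711 rect top [array([621.2, 285.7]), array([53.5, 53.4]), np.float64(41.8)]
beaker 0.61 n 2134 zmax 0.1506 rect top [array([ 658.8, -131.3]), array([37.4, 39.5]), np.float64(73.1)]
flask 0.95 n 2217 zmax 0.1512 rect top [array([ 659.3, -130.7]), array([39.1, 39.7]), np.float64(64.8)]
side red 72 [0.4439566  0.
[... 542 characters left out ...]
n 1633 zmax 0.0131 rect top [array([ 497. , -141.2]), array([93.3, 92.9]), np.float64(21.3)]
plug 0.5 n 174 zmax 0.0614 rect top [array([469.6,  92.6]), array([37.5, 37.1]), np.float64(36.6)]
puller 0.63 n 550 zmax 0.1215 rect top [array([442.3, 264. ]), array([42.8, 16.4]), np.float64(23.5)]
beaker 0.58 n 662 zmax 0.0697 rect top [array([617.1, 283.8]), array([54.9, 56. ]), np.float64(4.1)]
flask 0.92 n 2375 zmax 0.1512 rect top [array([ 656.3, -132.6]), array([41.9, 38.9]), np.float64(83.0)]
flask 0.65 n 150 zmax 0.0613 rect top [array([470.2,  93.6]), array([35.2, 36.4]), np.float64(31.8)]
flask 0.17 n 566 zmax 0.1215 rect top [array([442.3, 264. ]), array([42.8, 16.4]), np.float64(23.5)]
```

```bash
python3 -c "
import cv2
a=cv2.imread('pics/topcrop.png');b=cv2.imread('pics/sidecrop.png')
cv2.imwrite('pics/crops.png',cv2.resize(cv2.vconcat([a,b]),(600,600)))"
```

```text
(no output)
```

View pics/crops.png

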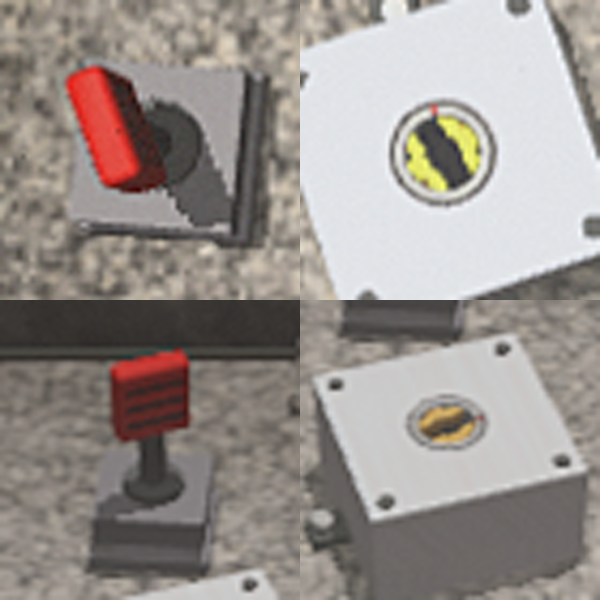

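View pics/topcrop.png

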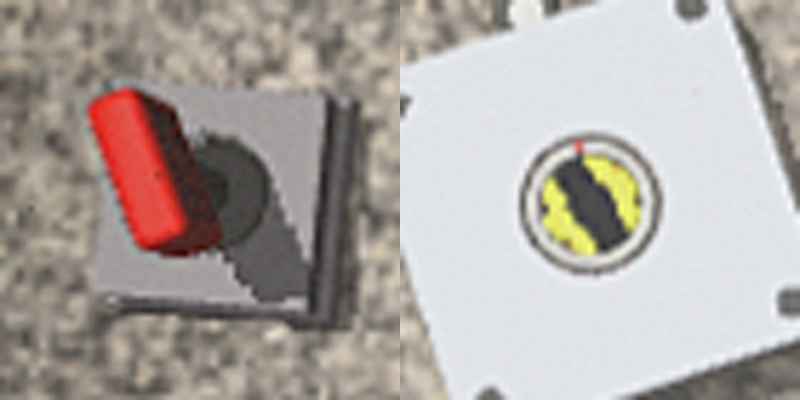

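```bash
cat > slot.py <<'E'
from h import *
def slot(f,c,hh):
    u0,v0=c; I=cv2.resize(f["frame"][v0-hh:v0+hh,u0-hh:u0+hh],None,fx=8,fy=8,interpolation=cv2.INTER_CUBIC)
    hsv=cv2.cvtColor(I,cv2.COLOR_BGR2HSV)
    y=((hsv[...,0]>12)&(hsv[...,0]<38)&(hsv[...,1]>100)&(hsv[...,2]>100)).astype(np.uint8)
    hull=cv2.convexHull(cv2.findNonZero(y)); m=np.zeros_like(y); cv2.fillConvexPoly(m,hull,1)
    g=I.max(2); dark=((g<90)&(m>0))
    vv,uu=np.nonzero(dark); px=np.c_[(uu+.5)/8-.5+u0-hh,(vv+.5)/8-.5+v0-hh]
    W=at_z(f,px,.058)[:,:2]
    c0=W.mean(0); w,V=np.linalg.eigh(np.cov((W-c0).T)); d=V[:,1]; 
    yy,yx=np.nonzero(y); Wy=at_z(f,np.c_[(yx+.5)/8-.5+u0-hh,(yy+.5)/8-.5+v0-hh],.058)[:,:2]
    cy=cv2.minEnclosingCircle((Wy*1000).astype(np.float32))
    r_=((hsv[...,0]<8)|(hsv[...,0]>172))&(hsv[...,1]>100)&(hsv[...,2]>90)
    rv,ru=np.nonzero(r_); R=at_z(f,np.c_[(ru+.5)/8-.5+u0-hh,(rv+.5)/8-.5+v0-hh],.06)[:,:2] if len(ru) else None
    return c0,np.degrees(np.arctan(d[1]/d[0])),np.sqrt(w)*1000,cy,R
E
python3 - <<'E'
from slot import *
for n,c,hh in (("top",(309,243),14),("side",(317,239),14)):
    f=eyes.grab_frame(n); c0,a,w,cy,R=slot(f,c,hh)
    print(n,c0,a,w,cy); 
    if R is not None:
        t=R.mean(0)-np.array(cy[0])/1000; print("tick",len(R),t*1000,np.degrees(np.arctan2(t[1],t[0])))
    C,_=cloud(f)
    # tall stuff near
    m=(f["range_z"]>0)&(C[...,2]>.12)&(C[...,0]>0.1)&(C[...,0]<.9)&(C[...,1]>-.3)&(C[...,1]<.6)
    vv,uu=np.nonzero(m); 
    H=np.histogram2d(C[m][:,0],C[m][:,1],bins=[8,9],range=[[.1,.9],[-.3,.6]])[0].astype(int); print(H)
    Z=np.zeros((8,9))
    for p in C[m]: 
        i,j=int((p[0]-.1)*10),int((p[1]+.3)*10)
        Z[min(i,7),min(j,8)]=max(Z[min(i,7),min(j,8)],p[2])
    print(Z.round(2))
E
```

```text
top [0.47384768 0.09630098] 32.98358117311392 [2.81268022 6.93669406] ((473.8612365722656, 96.335693359375), 14.204681396484375)
tick 127 [16.56225357  3.35915016] 11.465187290901314
[[   0    0    0    0    0    0    0 3355    0]
 [   0    0    0    0    0    0    0 5653    0]
 [   0    0    0    0    0    0    0 5728    0]
 [   0    0    0    0    0  126    0 5958    0]
 [   0    0    0    0    0    0    0 6208    0]
 [   0  467    0    0    0    0 1051 6534    0]
 [   0    0  464    0    0    0 1752 5085    0]
 [1195 1094 1046 1023 1081 1143 1269 1474    0]]
[[0.   0.   0.   0.   0.   0.   0.   0.31 0.  ]
 [0.   0.   0.   0.   0.   0.   0.   0.32 0.  ]
 [0.   0.   0.   0.   0.   0.   0.   0.33 0.  ]
 [0.   0.   0.   0.   0.   0.12 0.   0.33 0.  ]
 [0.   0.   0.   0.   0.   0.   0.   0.35 0.  ]
 [0.   0.16 0.   0.   0.   0.   0.21 0.37 0.  ]
 [0.   0.   0.15 0.   0.   0.   0.22 0.39 0.  ]
 [0.18 0.18 0.17 0.17 0.17 0.18 0.19 0.26 0.  ]]
side [0.4717839  0.09242754] 33.69617351542815 [1.51933271 6.41650824] ((470.2779541015625, 94.40251922607422), 13.66783332824707)
[[    0     0     0     0     0     0     0  5307     0]
 [    0     0     0     0     0     0     0  5355     0]
 [    0     0     0     0     0     0     0  5370     0]
 [    0     0     0     0     0    44     0  5411     0]
 [    0     0     0     0     0     0     0  5373     0]
 [ 1485  1794     8     0     0     0   366  5373     0]
 [ 2932   955   337     0     0     0   838  5005     0]
 [10771 11976  7478  4947  3325  2282  1682  2500     0]]
[[0.   0.   0.   0.   0.   0.   0.   0.46 0.  ]
 [0.   0.   0.   0.   0.   0.   0.   0.45 0.  ]
 [0.   0.   0.   0.   0.   0.   0.   0.45 0.  ]
 [0.   0.   0.   0.   0.   0.12 0.   0.45 0.  ]
 [0.   0.   0.   0.   0.   0.   0.   0.45 0.  ]
 [0.63 0.64 0.6  0.   0.   0.   0.21 0.45 0.  ]
 [0.64 0.64 0.15 0.   0.   0.   0.21 0.45 0.  ]
 [0.62 0.63 0.56 0.52 0.48 0.45 0.41 0.45 0.  ]]
```

>>> drive_tool --commands '[{"tx": 0.45,"ty": 0.96,"grip": -1},{"tx": 0.45,"ty": 0.96,"grip": -1},{"tx": 0.45,"ty": 0.96,"grip": -1},{"tx": 0.45,"ty": 0.96,"grip": -1},{"tx": 0.45,"ty": 0.96,"grip": -1},{"tx": 0.45,"ty": 0.96,"grip": -1},{"tx": 0.45,"ty": 0.96,"grip": -1},{"tx": 0.45,"ty": 0.96,"grip": -1},{"tx": 0.45,"ty": 0.96,"grip": -1},{"tx": 0.45,"ty": 0.96,"grip": -1}]'

```text
validation failed for argument at $.co...
```

>>> drive_tool --commands '[{"tx": 0.45,"ty": 0.96,"grip": -1},{"tx": 0.45,"ty": 0.96,"grip": -1},{"tx": 0.45,"ty": 0.96,"grip": -1},{"tx": 0.45,"ty": 0.96,"grip": -1},{"tx": 0.45,"ty": 0.96,"grip": -1},{"tx": 0.45,"ty": 0.96,"grip": -1},{"tx": 0.45,"ty": 0.96,"grip": -1},{"tx": 0.45,"ty": 0.96,"grip": -1},{"tx": 0.27,"ty": 1.0,"grip": -1},{"tx": 0.27,"ty": 1.0,"grip": -1}]'

```text
validation failed for argument at $.co...
```

>>> drive_tool --commands '[{"tx": 0.27,"ty": 1.0,"grip": -1},{"tx": 0.27,"ty": 1.0,"grip": -1},{"tx": 0.27,"ty": 1.0,"grip": -1},{"tx": 0.27,"ty": 1.0,"grip": -1},{"tx": 0.27,"ty": 1.0,"grip": -1},{"tx": 0.27,"ty": 1.0,"grip": -1},{"tx": 0.27,"ty": 1.0,"grip": -1},{"tx": 0.27,"ty": 1.0,"grip": -1},{"tx": 0.27,"ty": 1.0,"grip": -1},{"tx": 0.27,"ty": 1.0,"grip": -1}]'

```text
validation failed for argument at $.co...
```

>>> drive_tool --commands '[{"tx": 0.45,"ty": 0.96,"tz": 0,"rx": 0,"ry": 0,"rz": 0,"grip": -1}]' --grip_force 40

```text
clock: 1.92
tcp_pos: [0.1974, -0.6295, 0.2311]
orientation: [3.11, 0.442, -0.001]
contact_force: [0.2, 0.7, -0.1]
grip_width: 0.0858
```

>>> drive_tool --commands '[{"tx": 0.45,"ty": 0.96,"tz": 0,"rx": 0,"ry": 0,"rz": 0,"grip": -1},{"tx": 0.45,"ty": 0.96,"tz": 0,"rx": 0,"ry": 0,"rz": 0,"grip": -1},{"tx": 0.45,"ty": 0.96,"tz": 0,"rx": 0,"ry": 0,"rz": 0,"grip": -1},{"tx": 0.45,"ty": 0.96,"tz": 0,"rx": 0,"ry": 0,"rz": 0,"grip": -1},{"tx": 0.45,"ty": 0.96,"tz": 0,"rx": 0,"ry": 0,"rz": 0,"grip": -1},{"tx": 0.45,"ty": 0.96,"tz": 0,"rx": 0,"ry": 0,"rz": 0,"grip": -1},{"tx": 0.45,"ty": 0.96,"tz": 0,"rx": 0,"ry": 0,"rz": 0,"grip": -1},{"tx": 0.45,"ty": 0.96,"tz": 0,"rx": 0,"ry": 0,"rz": 0,"grip": -1},{"tx": 0.45,"ty": 0.96,"tz": 0,"rx": 0,"ry": 0,"rz": 0,"grip": -1},{"tx": 0.45,"ty": 0.96,"tz": 0,"rx": 0,"ry": 0,"rz": 0,"grip": -1}]'

```text
clock: 3.18
tcp_pos: [0.2893, -0.4353, 0.2313]
orientation: [3.11, 0.446, 0.0]
contact_force: [0.7, -0.6, -0.2]
grip_width: 0.0855
```

>>> drive_tool --commands '[{"tx": 0.45,"ty": 0.96,"tz": 0,"rx": 0,"ry": 0,"rz": 0,"grip": -1},{"tx": 0.45,"ty": 0.96,"tz": 0,"rx": 0,"ry": 0,"rz": 0,"grip": -1},{"tx": 0.45,"ty": 0.96,"tz": 0,"rx": 0,"ry": 0,"rz": 0,"grip": -1},{"tx": 0.45,"ty": 0.96,"tz": 0,"rx": 0,"ry": 0,"rz": 0,"grip": -1},{"tx": 0.45,"ty": 0.96,"tz": 0,"rx": 0,"ry": 0,"rz": 0,"grip": -1},{"tx": 0.45,"ty": 0.96,"tz": 0,"rx": 0,"ry": 0,"rz": 0,"grip": -1},{"tx": 0.45,"ty": 0.96,"tz": 0,"rx": 0,"ry": 0,"rz": 0,"grip": -1},{"tx": 0.27,"ty": 1.0,"tz": 0,"rx": 0,"ry": 0,"rz": 0,"grip": -1},{"tx": 0.27,"ty": 1.0,"tz": 0,"rx": 0,"ry": 0,"rz": 0,"grip": -1},{"tx": 0.27,"ty": 1.0,"tz": 0,"rx": 0,"ry": 0,"rz": 0,"grip": -1}]'

```text
clock: 4.42
tcp_pos: [0.368, -0.241, 0.2313]
orientation: [3.11, 0.446, 0.0]
contact_force: [-0.3, -0.2, 0.4]
grip_width: 0.0855
```

>>> drive_tool --commands '[{"tx": 0.27,"ty": 1.0,"tz": 0,"rx": 0,"ry": 0,"rz": 0,"grip": -1},{"tx": 0.27,"ty": 1.0,"tz": 0,"rx": 0,"ry": 0,"rz": 0,"grip": -1},{"tx": 0.27,"ty": 1.0,"tz": 0,"rx": 0,"ry": 0,"rz": 0,"grip": -1},{"tx": 0.27,"ty": 1.0,"tz": 0,"rx": 0,"ry": 0,"rz": 0,"grip": -1},{"tx": 0.27,"ty": 1.0,"tz": 0,"rx": 0,"ry": 0,"rz": 0,"grip": -1},{"tx": 0.27,"ty": 1.0,"tz": 0,"rx": 0,"ry": 0,"rz": 0,"grip": -1},{"tx": 0.27,"ty": 1.0,"tz": 0,"rx": 0,"ry": 0,"rz": 0,"grip": -1},{"tx": 0.27,"ty": 1.0,"tz": 0,"rx": 0,"ry": 0,"rz": 0,"grip": -1},{"tx": 0.27,"ty": 1.0,"tz": 0,"rx": 0,"ry": 0,"rz": 0,"grip": -1},{"tx": 0.27,"ty": 1.0,"tz": 0,"rx": 0,"ry": 0,"rz": 0,"grip": -1}]'

```text
clock: 5.68
tcp_pos: [0.4217, -0.0411, 0.2314]
orientation: [3.109, 0.446, 0.0]
contact_force: [0.2, -0.6, -0.5]
grip_width: 0.0855
```

>>> drive_tool --commands '[{"tx": 0.07,"ty": 1.0,"tz": 0,"rx": 0,"ry": 0,"rz": 0.12,"grip": -1},{"tx": 0.07,"ty": 1.0,"tz": 0,"rx": 0,"ry": 0,"rz": 0.12,"grip": -1},{"tx": 0.07,"ty": 1.0,"tz": 0,"rx": 0,"ry": 0,"rz": 0.12,"grip": -1},{"tx": 0.07,"ty": 1.0,"tz": 0,"rx": 0,"ry": 0,"rz": 0.12,"grip": -1},{"tx": 0.07,"ty": 1.0,"tz": 0,"rx": 0,"ry": 0,"rz": 0.12,"grip": -1},{"tx": 0.07,"ty": 1.0,"tz": 0,"rx": 0,"ry": 0,"rz": 0.12,"grip": -1},{"tx": 0.07,"ty": 1.0,"tz": 0,"rx": 0,"ry": 0,"rz": 0.12,"grip": -1},{"tx": 0.07,"ty": 1.0,"tz": 0,"rx": 0,"ry": 0,"rz": 0,"grip": -1},{"tx": 0.07,"ty": 1.0,"tz": 0,"rx": 0,"ry": 0,"rz": 0,"grip": -1},{"tx": 0.07,"ty": 1.0,"tz": 0,"rx": 0,"ry": 0,"rz": 0,"grip": -1}]'

```text
clock: 6.92
tcp_pos: [0.4359, 0.1591, 0.2312]
orientation: [-3.078, -0.628, 0.0]
contact_force: [-0.2, 0.0, 0.4]
grip_width: 0.0853
```

>>> drive_tool --commands '[{"tx": 0.07,"ty": 1.0,"tz": -0.5,"rx": 0,"ry": 0,"rz": 0,"grip": -1},{"tx": 0.07,"ty": 1.0,"tz": -0.5,"rx": 0,"ry": 0,"rz": 0,"grip": -1},{"tx": 0.07,"ty": 1.0,"tz": -0.5,"rx": 0,"ry": 0,"rz": 0,"grip": -1},{"tx": 0.07,"ty": 1.0,"tz": -0.5,"rx": 0,"ry": 0,"rz": 0,"grip": -1},{"tx": 0.2,"ty": 1.0,"tz": -0.5,"rx": 0,"ry": 0,"rz": 0,"grip": -1},{"tx": 0,"ty": 0,"tz": 0,"rx": 0,"ry": 0,"rz": 0,"grip": -1}]'

```text
clock: 7.68
tcp_pos: [0.4447, 0.2597, 0.1806]
orientation: [-3.077, -0.631, 0.002]
contact_force: [-0.1, -0.2, -0.6]
grip_width: 0.0855
```

Run:
```python
from h import *
o=status.get_obs(); print(o)
R=cv2.Rodrigues(o["orientation"])[0]; print(R.round(3), np.degrees(np.arctan2(R[1,0],R[0,0])))
f=eyes.grab_frame("top"); crop(f,"pics/t1.png",(206,262),60,5)
```

```text
{'clock': 7.675, 'joints': array([-0.11585561,  0.34254885, -0.6406074 ,  1.95130219,  0.25158467,
        0.92799925, -2.04696194]), 'qvel': array([ 0.02691812, -0.02877201,  0.01755684,  0.01249151, -0.00971174,
        0.0164083 ,  0.02552153]), 'tau': array([ -0.76220406, -41.78689599,  -5.37026927, -24.59509134,
         0.08851853,  -0.18531689,  -0.26617398]), 'tcp_pos': array([0.44472696, 0.25971762, 0.18063585]), 'orientation': array([-3.07650513e+00, -6.31490607e-01,  2.22909542e-03]), 'contact_force': array([-0.10391879, -0.18675233, -0.6337145 ]), 'moment': array([0.0117315 , 0.03299717, 0.02077185]), 'grip_width': 0.08549709293206696}
[[ 0.919  0.394 -0.002]
 [ 0.394 -0.919  0.001]
 [-0.001 -0.001 -1.   ]] 23.199140865539302
```

View pics/t1.png

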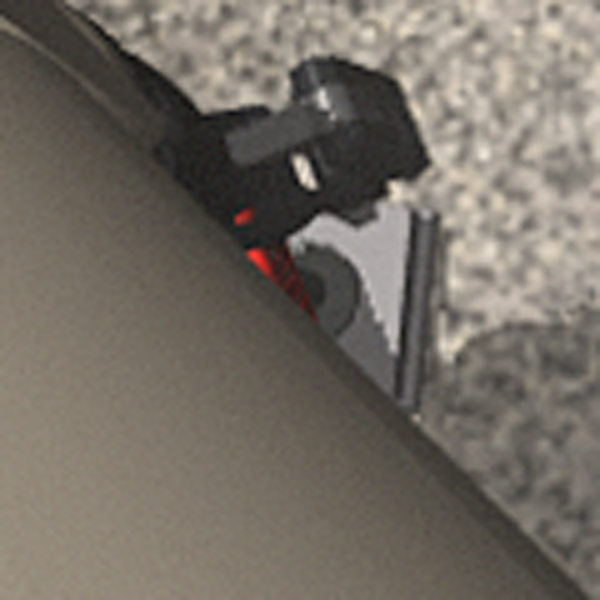

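>>> drive_tool --commands '[{"tx": 0,"ty": 0.06,"tz": 0,"rx": 0,"ry": 0,"rz": 1,"grip": -1},{"tx": 0,"ty": 0,"tz": 0,"rx": 0,"ry": 0,"rz": 1,"grip": -1},{"tx": 0,"ty": 0,"tz": 0,"rx": 0,"ry": 0,"rz": 1,"grip": -1},{"tx": 0,"ty": 0,"tz": 0,"rx": 0,"ry": 0,"rz": 1,"grip": -1},{"tx": 0,"ty": 0,"tz": 0,"rx": 0,"ry": 0,"rz": 1,"grip": -1},{"tx": 0,"ty": 0,"tz": 0,"rx": 0,"ry": 0,"rz": 1,"grip": -1},{"tx": 0,"ty": 0,"tz": 0,"rx": 0,"ry": 0,"rz": 1,"grip": -1},{"tx": 0,"ty": 0,"tz": 0,"rx": 0,"ry": 0,"rz": 1,"grip": -1},{"tx": 0,"ty": 0,"tz": 0,"rx": 0,"ry": 0,"rz": 1,"grip": -1},{"tx": 0,"ty": 0,"tz": 0,"rx": 0,"ry": 0,"rz": 1,"grip": -1}]'

```text
clock: 8.98
tcp_pos: [0.4457, 0.258, 0.1816]
orientation: [1.95, 2.462, -0.001]
contact_force: [0.4, -0.3, -0.6]
grip_width: 0.0852
```

>>> drive_tool --commands '[{"tx": 0,"ty": 0,"tz": 0,"rx": 0,"ry": 0,"rz": 1,"grip": -1},{"tx": 0,"ty": 0,"tz": 0,"rx": 0,"ry": 0,"rz": 1,"grip": -1},{"tx": 0,"ty": 0,"tz": 0,"rx": 0,"ry": 0,"rz": 1,"grip": -1},{"tx": 0,"ty": 0,"tz": 0,"rx": 0,"ry": 0,"rz": 1,"grip": -1},{"tx": 0,"ty": 0,"tz": 0,"rx": 0,"ry": 0,"rz": 1,"grip": -1},{"tx": 0,"ty": 0,"tz": 0,"rx": 0,"ry": 0,"rz": 1,"grip": -1},{"tx": 0,"ty": 0,"tz": 0,"rx": 0,"ry": 0,"rz": 1,"grip": -1},{"tx": 0,"ty": 0,"tz": 0,"rx": 0,"ry": 0,"rz": 1,"grip": -1},{"tx": 0,"ty": 0,"tz": 0,"rx": 0,"ry": 0,"rz": 1,"grip": -1},{"tx": 0,"ty": 0,"tz": 0,"rx": 0,"ry": 0,"rz": 1,"grip": -1}]'

```text
clock: 10.22
tcp_pos: [0.4458, 0.2579, 0.1815]
orientation: [-0.088, 3.14, -0.002]
contact_force: [0.0, 0.7, 0.3]
grip_width: 0.0853
```

>>> drive_tool --commands '[{"tx": 0,"ty": 0,"tz": 0,"rx": 0,"ry": 0,"rz": 1,"grip": -1},{"tx": 0,"ty": 0,"tz": 0,"rx": 0,"ry": 0,"rz": 1,"grip": -1},{"tx": 0,"ty": 0,"tz": 0,"rx": 0,"ry": 0,"rz": 0.48,"grip": -1},{"tx": 0,"ty": 0,"tz": 0,"rx": 0,"ry": 0,"rz": 0,"grip": -1}]'

```text
clock: 10.72
tcp_pos: [0.4457, 0.2581, 0.1813]
orientation: [0.62, -3.08, 0.001]
contact_force: [-0.5, -0.6, 0.9]
grip_width: 0.0857
```

Run:
```python
from h import *
o=status.get_obs(); print(o["tcp_pos"],o["joints"].round(3))
R=cv2.Rodrigues(o["orientation"])[0]; print(R.round(3), np.degrees(np.arctan2(R[1,0],R[0,0])))
```

```text
[0.44573171 0.25808526 0.18131039] [ 0.336  0.632 -1.321  1.928  0.683  1.14   0.711]
[[-0.922 -0.387  0.   ]
 [-0.387  0.922 -0.001]
 [ 0.    -0.001 -1.   ]] -157.23175271741644
```

>>> drive_tool --commands '[{"tx": 0,"ty": 0.4,"tz": -0.5,"rx": 0,"ry": 0,"rz": 0,"grip": -1},{"tx": 0,"ty": 0,"tz": -1,"rx": 0,"ry": 0,"rz": 0,"grip": -1},{"tx": 0,"ty": 0,"tz": -1,"rx": 0,"ry": 0,"rz": 0,"grip": -1},{"tx": 0,"ty": 0,"tz": -1,"rx": 0,"ry": 0,"rz": 0,"grip": -0.5},{"tx": 0,"ty": 0,"tz": -1,"rx": 0,"ry": 0,"rz": 0,"grip": -0.3},{"tx": 0,"ty": 0,"tz": -0.5,"rx": 0,"ry": 0,"rz": 0,"grip": 0}]'

```text
clock: 11.48
tcp_pos: [0.4449, 0.2666, 0.0796]
orientation: [0.623, -3.077, 0.001]
contact_force: [0.9, 0.7, -0.3]
grip_width: 0.0429
```

Run:
```python
from h import *
o=status.get_obs(); print(o["tcp_pos"],o["joints"].round(3))
f=eyes.grab_frame("side"); crop(f,"pics/s2.png",(306,180),60,5)
```

```text
[0.44490401 0.26658339 0.07961935] [ 0.209  0.75  -1.17   1.997  0.844  0.996  0.583]
```

View pics/s2.png

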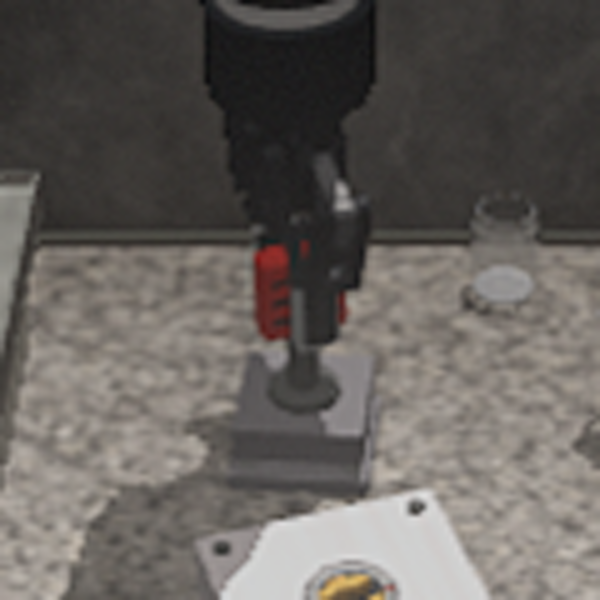

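>>> drive_tool --commands '[{"tx": 0,"ty": 0,"tz": 0,"rx": 0,"ry": 0,"rz": 0,"grip": 0.5},{"tx": 0,"ty": 0,"tz": 0,"rx": 0,"ry": 0,"rz": 0,"grip": 1},{"tx": 0,"ty": 0,"tz": 0,"rx": 0,"ry": 0,"rz": 0,"grip": 1},{"tx": 0,"ty": 0,"tz": 0,"rx": 0,"ry": 0,"rz": 0,"grip": 1}]' --grip_force 70

```text
clock: 12.02
tcp_pos: [0.4458, 0.2673, 0.0819]
orientation: [-0.623, 3.078, 0.001]
contact_force: [0.4, -0.1, 2.3]
grip_width: 0.0154
```

Run:
```python
from h import *
o=status.get_obs(); print(o)
```

```text
{'clock': 12.025, 'joints': array([ 0.21083172,  0.74705003, -1.17341594,  1.99524197,  0.84216369,
        0.99749551,  0.58434757]), 'qvel': array([-0.00029565,  0.00188279,  0.00243948,  0.00021205, -0.00059935,
        0.00228495, -0.00086967]), 'tau': array([-7.20533053e-02, -4.67633915e+01, -1.64859653e+01, -1.68684947e+01,
        4.10998554e-02, -4.19065927e-02, -1.78885050e-03]), 'tcp_pos': array([0.44582676, 0.26728258, 0.08191155]), 'orientation': array([-6.22601096e-01,  3.07818166e+00,  5.90540963e-04]), 'contact_force': array([ 0.4484514 , -0.09225743,  2.32123855]), 'moment': array([ 0.05103799,  0.04979625, -0.06036109]), 'grip_width': 0.015414660281715861}
```

>>> drive_tool --commands '[{"tx": 0,"ty": 0,"tz": 0.4,"rx": 0,"ry": 0,"rz": 0,"grip": 1},{"tx": 0,"ty": 0,"tz": 0.7,"rx": 0,"ry": 0,"rz": 0,"grip": 1},{"tx": 0,"ty": 0,"tz": 1,"rx": 0,"ry": 0,"rz": 0,"grip": 1},{"tx": 0,"ty": 0,"tz": 1,"rx": 0,"ry": 0,"rz": 0,"grip": 1},{"tx": 0,"ty": 0,"tz": 0.9,"rx": 0,"ry": 0,"rz": 0,"grip": 1},{"tx": 0,"ty": 0,"tz": 0,"rx": 0,"ry": 0,"rz": 0,"grip": 1}]'

```text
clock: 12.78
tcp_pos: [0.4463, 0.2676, 0.1631]
orientation: [-0.622, 3.077, 0.001]
contact_force: [-0.3, 0.0, -2.4]
grip_width: 0.0152
```

Run:
```python
from h import *
o=status.get_obs(); print(o["tcp_pos"],o["contact_force"],o["moment"],o["joints"].round(2))
f=eyes.grab_frame("side"); crop(f,"pics/s3.png",(306,170),70,5)
```

```text
[0.44627086 0.26759785 0.16307348] [-0.29064431  0.0352499  -2.41147411] [ 0.06935012  0.00017449 -0.01336187] [ 0.29  0.65 -1.29  1.94  0.71  1.11  0.68]
```

View pics/s3.png

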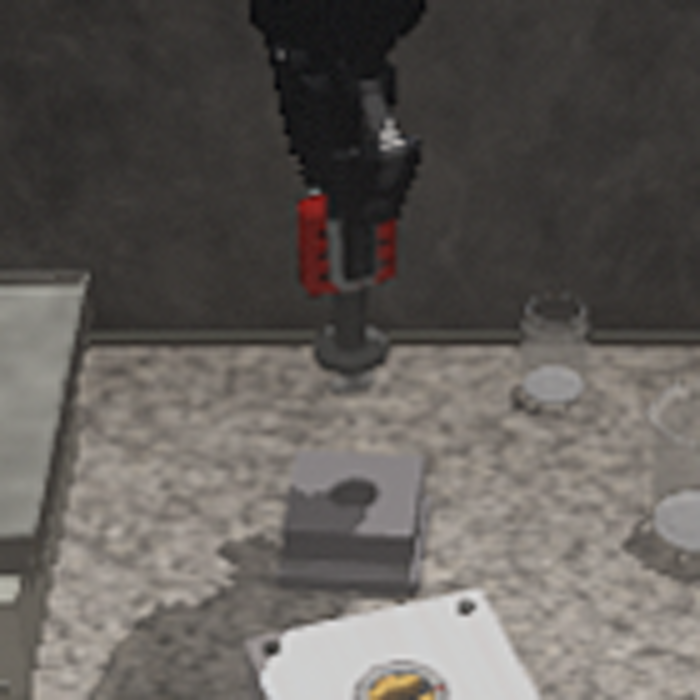

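>>> drive_tool --commands '[{"tx": 0.13,"ty": -0.86,"tz": 0,"rx": 0,"ry": 0,"rz": 0.13,"grip": 1},{"tx": 0.13,"ty": -0.86,"tz": 0,"rx": 0,"ry": 0,"rz": 0.13,"grip": 1},{"tx": 0.13,"ty": -0.86,"tz": 0,"rx": 0,"ry": 0,"rz": 0.13,"grip": 1},{"tx": 0.13,"ty": -0.86,"tz": 0,"rx": 0,"ry": 0,"rz": 0.13,"grip": 1},{"tx": 0.13,"ty": -0.86,"tz": 0,"rx": 0,"ry": 0,"rz": 0.13,"grip": 1},{"tx": 0.13,"ty": -0.86,"tz": 0,"rx": 0,"ry": 0,"rz": 0.13,"grip": 1},{"tx": 0.13,"ty": -0.86,"tz": 0,"rx": 0,"ry": 0,"rz": 0.13,"grip": 1},{"tx": 0.13,"ty": -0.86,"tz": 0,"rx": 0,"ry": 0,"rz": 0.13,"grip": 1},{"tx": 0.13,"ty": -0.86,"tz": 0,"rx": 0,"ry": 0,"rz": 0.13,"grip": 1},{"tx": 0.13,"ty": -0.86,"tz": 0,"rx": 0,"ry": 0,"rz": 0.13,"grip": 1}]'

```text
clock: 14.08
tcp_pos: [0.471, 0.0941, 0.1605]
orientation: [0.9, -3.008, -0.0]
contact_force: [0.7, 0.2, -0.7]
grip_width: 0.015
```

>>> drive_tool --commands '[{"tx": 0,"ty": 0,"tz": -0.5,"rx": 0,"ry": 0,"rz": 0,"grip": 1},{"tx": 0,"ty": 0,"tz": 0,"rx": 0,"ry": 0,"rz": 0,"grip": 1},{"tx": 0,"ty": 0,"tz": 0,"rx": 0,"ry": 0,"rz": 0,"grip": 1}]'

```text
clock: 14.45
tcp_pos: [0.4711, 0.0959, 0.1512]
orientation: [0.902, -3.009, -0.001]
contact_force: [0.9, 0.3, -1.3]
grip_width: 0.0151
```

Run:
```python
from h import *
o=status.get_obs(); print(o["tcp_pos"],o["contact_force"],o["moment"],o["joints"].round(2))
R=cv2.Rodrigues(o["orientation"])[0]; print(R.round(3), np.degrees(np.arctan2(-R[1,0],-R[0,0])))
f=eyes.grab_frame("side"); np.save("side_hover.npy",f["range_z"]); I=f["frame"][170:290,260:380];cv2.imwrite("pics/s4raw.png",f["frame"])
g=eyes.grab_frame("top"); J=g["frame"][185:305,250:370];cv2.imwrite("pics/t4raw.png",g["frame"])
cv2.imwrite("pics/h4.png",cv2.hconcat([cv2.resize(a,(400,400),interpolation=cv2.INTER_CUBIC) for a in(I,J)]))
import pickle; pickle.dump((dict(f),dict(g)),open("hover.pkl","wb"))
```

```text
[0.47107592 0.0959257  0.15116245] [ 0.93413955  0.25342571 -1.31326999] [-0.02589936  0.02759805 -0.0004509 ] [ 0.69  0.64 -1.34  2.03  0.72  1.07  1.16]
[[-0.835 -0.55  -0.   ]
 [-0.55   0.835  0.   ]
 [ 0.     0.001 -1.   ]] 33.3555509969495
```

View pics/h4.png

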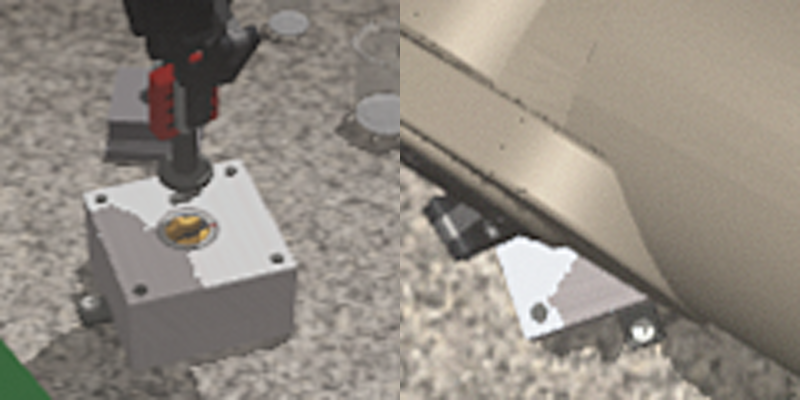

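```bash
cat > fit.py <<'E'
from h import *
import pickle
f,g=pickle.load(open("hover.pkl","rb"))
def proj(f,P):
    T=np.array(f["T"]); R=T[:3,:3].T; t=-R@T[:3,3]
    K=np.array([[f["fx"],0,f["cx"]],[0,f["fy"],f["cy"]],[0,0,1]])
    return cv2.projectPoints(np.asarray(P,float).reshape(-1,1,3),cv2.Rodrigues(R)[0],t,K,np.array(f["dist_coeffs"],float))[0].reshape(-1,2)
def circ(c,z,r): 
    a=np.linspace(0,2*np.pi,72); return np.c_[c[0]+r*np.cos(a),c[1]+r*np.sin(a),np.full(72,z)]
def overlay(f,name,items,box,s):
    u0,v0,u1,v1=box; I=cv2.resize(f["frame"][v0:v1,u0:u1],None,fx=s,fy=s,interpolation=cv2.INTER_CUBIC)
    for P,col in items:
        q=((proj(f,P)-[u0,v0]+.5)*s-.5).round().astype(np.int32); cv2.polylines(I,[q],False,col,1)
    cv2.imwrite(name,I)
E
python3 - <<'E'
from fit import *
o=.1512-.0669
c=(.4700,.0940)
overlay(f,"pics/ov1.png",[(circ(c,.06,.019),(0,255,0)),(circ(c,.06,.0135),(0,255,255)),(circ(c,o+.0205,.018),(255,0,255)),(circ(c,o+.0265,.018),(255,255,0))],(285,205,345,255),13)
E
```

```text
(no output)
```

View pics/ov1.png

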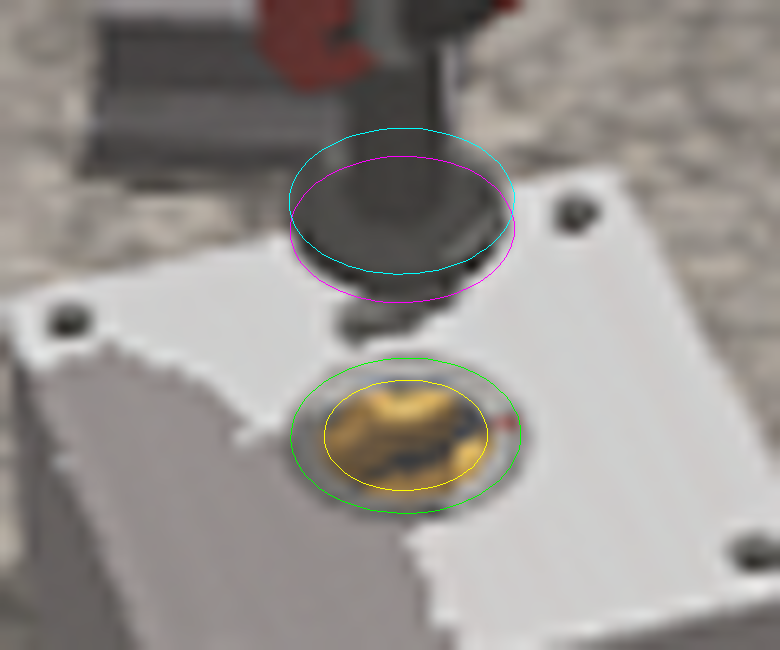

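```bash
cat >> fit.py <<'E'
from scipy.ndimage import map_coordinates, gaussian_filter
from scipy.optimize import minimize
def edgefit(f,c0,z,r,angs,sign,span=.003,step=.0005,dr=.0012):
    G=gaussian_filter(f["frame"].astype(float).mean(2),.4)
    best=[]
    for dx in np.arange(-span,span+1e-9,step):
        for dy in np.arange(-span,span+1e-9,step):
            c=(c0[0]+dx,c0[1]+dy); S=[]
            for rr in(r-dr,r+dr):
                P=np.c_[c[0]+rr*np.cos(angs),c[1]+rr*np.sin(angs),np.full(len(angs),z)]
                q=proj(f,P); S.append(map_coordinates(G,[q[:,1],q[:,0]],order=1))
            best.append((sign*(S[1]-S[0]).mean(),c[0],c[1]))
    best.sort(reverse=True); return np.array(best[:6])
E
python3 - <<'E'
from fit import *
o=.1512-.0669; d=np.radians
a=np.r_[d(np.linspace(180,255,40)),d(np.linspace(305,360,40))]
print("collar",edgefit(f,(.470,.094),o+.0205,.018,a,1).round(4))
print("rim->gap",edgefit(f,(.470,.094),.06,.019,d(np.linspace(0,360,90)),-1,dr=.001).round(4))
print("gap->block",edgefit(f,(.470,.094),.06,.020,d(np.linspace(0,360,90)),1,dr=.001).round(4))
print("recess",edgefit(f,(.470,.094),.06,.0135,d(np.linspace(0,360,90)),1,dr=.001).round(4))
E
```

```text
collar [[80.2211  0.469   0.0965]
 [80.0636  0.4695  0.0965]
 [80.0375  0.469   0.096 ]
 [79.4858  0.4695  0.096 ]
 [78.0258  0.4695  0.097 ]
 [77.78    0.469   0.097 ]]
rim->gap [[-7.7633  0.468   0.094 ]
 [-7.7645  0.467   0.097 ]
 [-7.7982  0.4675  0.097 ]
 [-8.0022  0.468   0.0945]
 [-8.1308  0.468   0.0935]
 [-8.1327  0.4675  0.094 ]]
gap->block [[23.542   0.47    0.093 ]
 [23.4395  0.4705  0.093 ]
 [23.418   0.47    0.0935]
 [23.4074  0.4705  0.0935]
 [22.9623  0.47    0.0925]
 [22.8101  0.4705  0.0925]]
recess [[15.8431  0.47    0.095 ]
 [15.8359  0.4695  0.0955]
 [15.7235  0.47    0.0955]
 [15.6799  0.4705  0.095 ]
 [15.6538  0.4705  0.0945]
 [15.5626  0.4695  0.095 ]]
```

>>> drive_tool --commands '[{"tx": 0.05,"ty": -0.06,"tz": -0.55,"rx": 0,"ry": 0,"rz": 0,"grip": 1},{"tx": 0,"ty": 0,"tz": -0.5,"rx": 0,"ry": 0,"rz": 0,"grip": 1},{"tx": 0,"ty": 0,"tz": 0,"rx": 0,"ry": 0,"rz": 0,"grip": 1}]'

```text
clock: 14.92
tcp_pos: [0.4717, 0.0935, 0.1292]
orientation: [0.899, -3.008, -0.0]
contact_force: [0.8, 0.1, -1.2]
grip_width: 0.0152
```

Run:
```python
from h import *
import pickle
o=status.get_obs(); print(o["tcp_pos"],o["contact_force"],o["moment"])
f=eyes.grab_frame("side"); pickle.dump((dict(f),None),open("hover.pkl","wb"))
from fit import *
z=o["tcp_pos"][2]-.0669; d=np.radians
a=np.r_[d(np.linspace(180,250,40)),d(np.linspace(310,360,40))]
print("collar",edgefit(f,(.470,.094),z+.0205,.018,a,1).round(4))
c=edgefit(f,(.470,.094),z+.0205,.018,a,1)[0,1:]
p=(.4702,.0936); a=np.radians(33.3); u=np.array([np.cos(a),np.sin(a)]);w=np.array([-u[1],u[0]])
pin=lambda zz:np.array([[*(c+sx*u*.0105+sy*w*.004),zz] for sx,sy in((1,1),(1,-1),(-1,-1),(-1,1),(1,1))])
overlay(f,"pics/ov2.png",[(circ(p,.06,.019),(0,255,0)),(circ(p,.058,.0135),(0,255,255)),(circ(c,z+.0205,.018),(255,0,255)),(pin(z),(255,0,0))],(285,205,345,255),13)
```

```text
[0.47174371 0.09348803 0.12921861] [ 0.77225207  0.12021965 -1.17128912] [ 0.01826945 -0.00191977  0.02642083]
collar [[70.9987  0.4695  0.0945]
 [70.9985  0.4695  0.094 ]
 [70.9085  0.47    0.094 ]
 [70.8235  0.47    0.0945]
 [69.7148  0.4695  0.095 ]
 [69.5176  0.47    0.095 ]]
```

View pics/ov2.png

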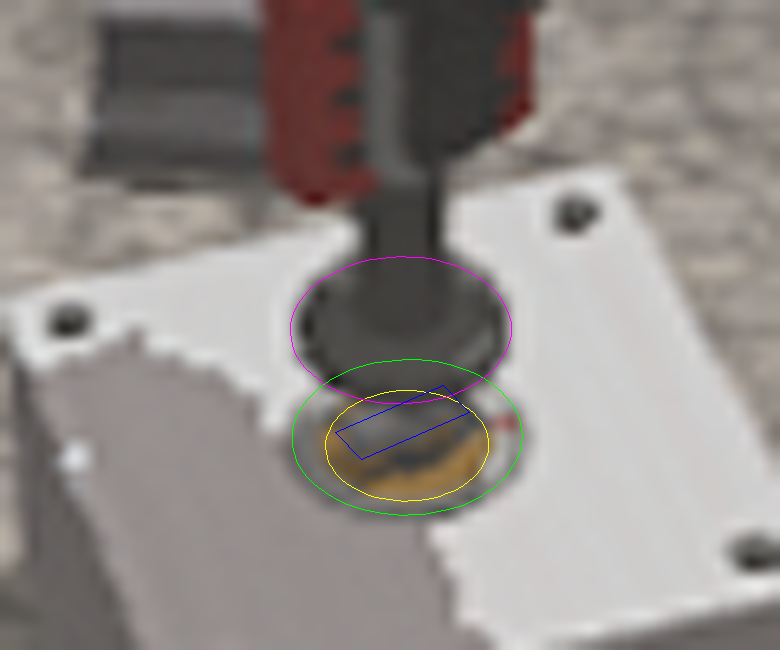

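>>> drive_tool --commands '[{"tx": 0.02,"ty": -0.01,"tz": -0.1,"rx": 0,"ry": 0,"rz": 0,"grip": 1},{"tx": 0,"ty": 0,"tz": -0.05,"rx": 0,"ry": 0,"rz": 0,"grip": 1},{"tx": 0,"ty": 0,"tz": -0.05,"rx": 0,"ry": 0,"rz": 0,"grip": 1}]'

```text
clock: 15.35
tcp_pos: [0.4729, 0.0936, 0.1264]
orientation: [-0.899, 3.01, -0.0]
contact_force: [-0.1, 0.0, -1.9]
grip_width: 0.0154
```

>>> drive_tool --commands '[{"tx": 0,"ty": 0,"tz": -0.04,"rx": 0,"ry": 0,"rz": 0,"grip": 1}]'

```text
clock: 15.48
tcp_pos: [0.4729, 0.0936, 0.1255]
orientation: [-0.899, 3.01, -0.0]
contact_force: [0.3, 1.3, -1.1]
grip_width: 0.0156
```

>>> drive_tool --commands '[{"tx": 0,"ty": 0,"tz": -0.04,"rx": 0,"ry": 0,"rz": 0,"grip": 1}]'

```text
clock: 15.6
tcp_pos: [0.4729, 0.0936, 0.1247]
orientation: [-0.9, 3.01, -0.0]
contact_force: [0.1, 0.0, -1.7]
grip_width: 0.0153
```

>>> drive_tool --commands '[{"tx": 0,"ty": 0,"tz": -0.04,"rx": 0,"ry": 0,"rz": 0,"grip": 1}]'

```text
clock: 15.72
tcp_pos: [0.4728, 0.0936, 0.1239]
orientation: [0.9, -3.01, 0.0]
contact_force: [-0.6, -0.9, -1.3]
grip_width: 0.0153
```

>>> drive_tool --commands '[{"tx": 0,"ty": 0,"tz": -0.03,"rx": 0,"ry": 0,"rz": 0,"grip": 1}]'

```text
clock: 15.85
tcp_pos: [0.4729, 0.0936, 0.1233]
orientation: [0.9, -3.01, -0.0]
contact_force: [-0.1, 0.3, -1.5]
grip_width: 0.0151
```

>>> drive_tool --commands '[{"tx": 0,"ty": 0,"tz": -0.04,"rx": 0,"ry": 0,"rz": 0,"grip": 1}]'

```text
clock: 15.98
tcp_pos: [0.4728, 0.0936, 0.1225]
orientation: [0.899, -3.01, -0.0]
contact_force: [0.1, 0.3, -1.5]
grip_width: 0.0154
```

>>> drive_tool --commands '[{"tx": 0,"ty": 0,"tz": -0.04,"rx": 0,"ry": 0,"rz": 0,"grip": 1}]'

```text
clock: 16.1
tcp_pos: [0.4728, 0.0938, 0.1217]
orientation: [-0.9, 3.01, 0.001]
contact_force: [0.0, 0.5, -0.1]
grip_width: 0.0155
```

>>> drive_tool --commands '[{"tx": 0,"ty": 0,"tz": -0.04,"rx": 0,"ry": 0,"rz": 0,"grip": 1}]'

```text
clock: 16.23
tcp_pos: [0.4728, 0.0939, 0.1209]
orientation: [-0.9, 3.01, 0.001]
contact_force: [-1.6, 1.0, -0.8]
grip_width: 0.0154
```

>>> drive_tool --commands '[{"tx": 0,"ty": 0,"tz": -0.05,"rx": 0,"ry": 0,"rz": 0,"grip": 1},{"tx": 0,"ty": 0,"tz": -0.05,"rx": 0,"ry": 0,"rz": 0,"grip": 1}]'

```text
clock: 16.48
tcp_pos: [0.4727, 0.0939, 0.1189]
orientation: [0.9, -3.01, -0.001]
contact_force: [-1.2, 1.4, -0.3]
grip_width: 0.015
```

>>> drive_tool --commands '[{"tx": 0,"ty": 0,"tz": -0.05,"rx": 0,"ry": 0,"rz": 0,"grip": 1},{"tx": 0,"ty": 0,"tz": -0.05,"rx": 0,"ry": 0,"rz": 0,"grip": 1}]'

```text
clock: 16.73
tcp_pos: [0.4728, 0.0938, 0.1169]
orientation: [0.9, -3.01, -0.001]
contact_force: [-1.2, 1.8, 0.2]
grip_width: 0.015
```

>>> drive_tool --commands '[{"tx": -0.015,"ty": 0.025,"tz": -0.05,"rx": 0,"ry": 0,"rz": 0,"grip": 1},{"tx": 0,"ty": 0,"tz": -0.06,"rx": 0,"ry": 0,"rz": 0,"grip": 1},{"tx": 0,"ty": 0,"tz": -0.06,"rx": 0,"ry": 0,"rz": 0,"grip": 1}]'

```text
clock: 17.1
tcp_pos: [0.4726, 0.0939, 0.1134]
orientation: [0.899, -3.01, 0.0]
contact_force: [-0.5, 0.5, -0.5]
grip_width: 0.0155
```

>>> drive_tool --commands '[{"tx": 0,"ty": 0,"tz": -0.06,"rx": 0,"ry": 0,"rz": 0,"grip": 1},{"tx": 0,"ty": 0,"tz": -0.06,"rx": 0,"ry": 0,"rz": 0,"grip": 1},{"tx": 0,"ty": 0,"tz": -0.06,"rx": 0,"ry": 0,"rz": 0,"grip": 1}]'

```text
clock: 17.48
tcp_pos: [0.4727, 0.0939, 0.1098]
orientation: [0.899, -3.01, 0.0]
contact_force: [0.3, -0.2, -0.6]
grip_width: 0.0155
```

>>> drive_tool --commands '[{"tx": 0,"ty": 0,"tz": -0.05,"rx": 0,"ry": 0,"rz": 0,"grip": 1},{"tx": 0,"ty": 0,"tz": -0.04,"rx": 0,"ry": 0,"rz": 0,"grip": 1}]'

```text
clock: 17.73
tcp_pos: [0.4726, 0.094, 0.108]
orientation: [0.899, -3.01, 0.0]
contact_force: [-0.4, -0.2, -1.5]
grip_width: 0.0153
```

>>> drive_tool --commands '[{"tx": 0,"ty": 0,"tz": -0.03,"rx": 0,"ry": 0,"rz": 0,"grip": 1}]'

```text
clock: 17.85
tcp_pos: [0.4726, 0.094, 0.1075]
orientation: [0.899, -3.01, 0.0]
contact_force: [0.2, -0.3, -0.7]
grip_width: 0.0152
```

>>> drive_tool --commands '[{"tx": 0,"ty": 0,"tz": -0.03,"rx": 0,"ry": 0,"rz": 0,"grip": 1}]'

```text
clock: 17.98
tcp_pos: [0.4726, 0.0941, 0.1069]
orientation: [0.9, -3.01, 0.0]
contact_force: [0.4, 0.1, -1.1]
grip_width: 0.0153
```

>>> drive_tool --commands '[{"tx": 0,"ty": 0,"tz": -0.02,"rx": 0,"ry": 0,"rz": 0,"grip": 1}]'

```text
clock: 18.1
tcp_pos: [0.4726, 0.0941, 0.1065]
orientation: [-0.899, 3.01, 0.0]
contact_force: [-0.4, -0.6, -1.1]
grip_width: 0.0152
```

>>> drive_tool --commands '[{"tx": 0,"ty": 0,"tz": -0.02,"rx": 0,"ry": 0,"rz": 0,"grip": 1}]'

```text
clock: 18.23
tcp_pos: [0.4726, 0.0942, 0.1063]
orientation: [-0.899, 3.01, -0.0]
contact_force: [-0.3, -1.1, 5.3]
grip_width: 0.0152
```

>>> drive_tool --commands '[{"tx": 0,"ty": 0,"tz": -0.015,"rx": 0,"ry": 0,"rz": 0,"grip": 1}]'

```text
clock: 18.35
tcp_pos: [0.4727, 0.0942, 0.1063]
orientation: [-0.899, 3.01, -0.001]
contact_force: [-1.8, -1.5, 6.8]
grip_width: 0.015
```

>>> drive_tool --commands '[{"tx": 0,"ty": 0,"tz": 0.015,"rx": 0,"ry": 0,"rz": -0.3,"grip": 1},{"tx": 0,"ty": 0,"tz": 0,"rx": 0,"ry": 0,"rz": -0.5,"grip": 1}]'

```text
clock: 18.6
tcp_pos: [0.4728, 0.0943, 0.1063]
orientation: [-0.726, 3.056, 0.001]
contact_force: [-0.6, 0.3, 1.6]
grip_width: 0.0156
```

```bash
cat > st.py <<'E'
from h import *
o=status.get_obs()
R=cv2.Rodrigues(o["orientation"])[0]; print(o["tcp_pos"].round(4),"F",o["contact_force"].round(2),"M",o["moment"].round(3),"yaw",round(np.degrees(np.arctan2(-R[1,0],-R[0,0])),2),"tilt",R[:2,2].round(4),"w",round(o["grip_width"],4),"t",o["clock"],o["joints"].round(2))
E
python3 st.py
```

```text
[0.4728 0.0943 0.1063] F [-0.57  0.27  1.59] M [-0.042  0.084  0.028] yaw 26.72 tilt [0.0005 0.0005] w 0.0156 t 18.6 [ 0.63  0.67 -1.24  2.06  0.78  0.99  1.01]
```

>>> drive_tool --commands '[{"tx": 0,"ty": 0,"tz": 0,"rx": 0,"ry": 0,"rz": -1,"grip": 1},{"tx": 0,"ty": 0,"tz": 0,"rx": 0,"ry": 0,"rz": -1,"grip": 1}]'

```text
clock: 18.85
tcp_pos: [0.4729, 0.0944, 0.1063]
orientation: [-0.289, 3.128, 0.001]
contact_force: [-0.1, -0.1, 0.7]
grip_width: 0.0153
```

```bash
python3 st.py
```

```text
[0.4729 0.0944 0.1063] F [-0.12 -0.1   0.68] M [-0.031  0.03   0.005] yaw 10.57 tilt [0.0007 0.0006] w 0.0153 t 18.85 [ 0.6   0.63 -1.18  2.06  0.74  0.95  0.77]
```

>>> drive_tool --commands '[{"tx": 0,"ty": 0,"tz": 0,"rx": 0,"ry": 0,"rz": -0.8,"grip": 1},{"tx": 0,"ty": 0,"tz": 0,"rx": 0,"ry": 0,"rz": -0.8,"grip": 1}]'

```text
clock: 19.1
tcp_pos: [0.4729, 0.0943, 0.1064]
orientation: [0.06, 3.14, 0.001]
contact_force: [-0.2, 1.3, 0.7]
grip_width: 0.015
```

```bash
python3 st.py
```

```text
[0.4729 0.0943 0.1064] F [-0.18  1.28  0.71] M [0.045 0.037 0.009] yaw -2.18 tilt [0.0008 0.0004] w 0.015 t 19.1 [ 0.57  0.6  -1.14  2.07  0.7   0.92  0.58]
```

>>> drive_tool --commands '[{"tx": 0,"ty": 0,"tz": 0,"rx": 0,"ry": 0,"rz": -0.8,"grip": 1},{"tx": 0,"ty": 0,"tz": 0,"rx": 0,"ry": 0,"rz": -0.8,"grip": 1}]'

```text
clock: 19.35
tcp_pos: [0.4729, 0.0943, 0.1063]
orientation: [0.409, 3.114, 0.001]
contact_force: [-0.2, -0.4, 0.9]
grip_width: 0.0151
```

```bash
python3 st.py
```

```text
[0.4729 0.0943 0.1063] F [-0.21 -0.39  0.94] M [0.04  0.06  0.066] yaw -14.97 tilt [0.0008 0.0004] w 0.0151 t 19.35 [ 0.54  0.57 -1.09  2.07  0.66  0.9   0.38]
```

>>> drive_tool --commands '[{"tx": 0,"ty": 0,"tz": 0,"rx": 0,"ry": 0,"rz": -0.8,"grip": 1}]'

```text
clock: 19.48
tcp_pos: [0.4729, 0.0944, 0.1063]
orientation: [0.582, 3.086, 0.001]
contact_force: [0.2, -0.5, -0.2]
grip_width: 0.0153
```

```bash
python3 st.py
```

```text
[0.4729 0.0944 0.1063] F [ 0.23 -0.45 -0.15] M [ 0.084 -0.023 -0.003] yaw -21.37 tilt [0.0008 0.0006] w 0.0153 t 19.475 [ 0.52  0.56 -1.06  2.07  0.64  0.89  0.29]
```

>>> drive_tool --commands '[{"tx": 0,"ty": 0,"tz": 0,"rx": 0,"ry": 0,"rz": -0.6,"grip": 1}]'

```text
clock: 19.6
tcp_pos: [0.4728, 0.0944, 0.1063]
orientation: [0.71, 3.06, 0.001]
contact_force: [0.0, 0.7, 0.3]
grip_width: 0.0154
```

```bash
python3 st.py
```

```text
[0.4728 0.0944 0.1063] F [0.01 0.68 0.3 ] M [ 0.132 -0.011 -0.002] yaw -26.13 tilt [0.0008 0.0005] w 0.0154 t 19.6 [ 0.51  0.55 -1.04  2.07  0.63  0.88  0.22]
```

>>> drive_tool --commands '[{"tx": 0,"ty": 0,"tz": 0,"rx": 0,"ry": 0,"rz": -0.5,"grip": 1}]'

```text
clock: 19.73
tcp_pos: [0.4728, 0.0945, 0.1063]
orientation: [0.815, 3.033, 0.001]
contact_force: [-0.5, 0.5, 2.0]
grip_width: 0.0152
```

```bash
python3 st.py
```

```text
[0.4728 0.0945 0.1063] F [-0.54  0.55  2.01] M [ 0.144 -0.1   -0.004] yaw -30.1 tilt [0.0009 0.0006] w 0.0152 t 19.725 [ 0.5   0.54 -1.03  2.07  0.62  0.87  0.16]
```

>>> drive_tool --commands '[{"tx": 0,"ty": 0,"tz": 0,"rx": 0,"ry": 0,"rz": -0.3,"grip": 1}]'

```text
clock: 19.85
tcp_pos: [0.4729, 0.0945, 0.1063]
orientation: [0.877, 3.016, 0.001]
contact_force: [1.0, 1.8, 0.9]
grip_width: 0.0153
```

```bash
python3 st.py
```

```text
[0.4729 0.0945 0.1063] F [0.98 1.77 0.95] M [ 0.283 -0.142  0.011] yaw -32.43 tilt [0.001  0.0007] w 0.0153 t 19.85 [ 0.49  0.54 -1.02  2.07  0.61  0.87  0.13]
```

>>> drive_tool --commands '[{"tx": 0,"ty": 0,"tz": 0,"rx": 0,"ry": 0,"rz": -0.2,"grip": 1}]'

```text
clock: 19.98
tcp_pos: [0.473, 0.0945, 0.1063]
orientation: [0.918, 3.004, 0.002]
contact_force: [0.8, 0.8, 0.8]
grip_width: 0.0151
```

```bash
python3 st.py
```

```text
[0.473  0.0945 0.1063] F [0.77 0.75 0.81] M [ 0.422 -0.273  0.061] yaw -33.98 tilt [0.001  0.0008] w 0.0151 t 19.975 [ 0.49  0.53 -1.01  2.07  0.6   0.86  0.1 ]
```

>>> drive_tool --commands '[{"tx": 0,"ty": 0,"tz": 0,"rx": 0,"ry": 0,"rz": -0.15,"grip": 1}]'

```text
clock: 20.1
tcp_pos: [0.473, 0.0945, 0.1063]
orientation: [0.949, 2.994, 0.002]
contact_force: [0.5, 1.4, 0.7]
grip_width: 0.0153
```

```bash
python3 st.py
```

```text
[0.473  0.0945 0.1063] F [0.5  1.35 0.69] M [ 0.53  -0.42   0.056] yaw -35.17 tilt [0.001  0.0009] w 0.0153 t 20.1 [ 0.48  0.53 -1.01  2.07  0.6   0.86  0.08]
```

>>> drive_tool --commands '[{"tx": 0,"ty": 0,"tz": 0,"rx": 0,"ry": 0,"rz": -0.15,"grip": 1}]'

```text
clock: 20.23
tcp_pos: [0.4731, 0.0946, 0.1063]
orientation: [0.98, 2.984, 0.002]
contact_force: [2.3, 2.6, -0.4]
grip_width: 0.0155
```

```bash
python3 st.py
```

```text
[0.4731 0.0946 0.1063] F [ 2.33  2.57 -0.43] M [ 0.582 -0.524  0.033] yaw -36.38 tilt [0.0011 0.0011] w 0.0155 t 20.225 [ 0.48  0.53 -1.    2.07  0.6   0.86  0.07]
```

>>> drive_tool --commands '[{"tx": 0,"ty": 0,"tz": 0,"rx": 0,"ry": 0,"rz": -0.15,"grip": 1}]'

```text
clock: 20.35
tcp_pos: [0.4731, 0.0946, 0.1063]
orientation: [1.012, 2.973, 0.002]
contact_force: [3.3, 3.6, 0.6]
grip_width: 0.0152
```

```bash
python3 st.py
```

```text
[0.4731 0.0946 0.1063] F [3.26 3.61 0.57] M [ 0.775 -0.762  0.087] yaw -37.58 tilt [0.0012 0.0011] w 0.0152 t 20.35 [ 0.48  0.53 -1.    2.07  0.59  0.86  0.05]
```

>>> drive_tool --commands '[{"tx": 0,"ty": 0,"tz": 0,"rx": 0,"ry": 0,"rz": -0.15,"grip": 1}]'

```text
clock: 20.48
tcp_pos: [0.4732, 0.0946, 0.1064]
orientation: [1.043, 2.963, 0.002]
contact_force: [2.5, 3.1, -0.1]
grip_width: 0.0152
```

```bash
python3 st.py
```

```text
[0.4732 0.0946 0.1064] F [ 2.54  3.07 -0.07] M [ 0.852 -0.948  0.07 ] yaw -38.79 tilt [0.0013 0.0011] w 0.0152 t 20.475 [ 0.47  0.53 -0.99  2.07  0.59  0.86  0.03]
```

>>> drive_tool --commands '[{"tx": 0.025,"ty": 0.03,"tz": 0,"rx": 0,"ry": 0,"rz": 0,"grip": 1},{"tx": 0,"ty": 0,"tz": 0,"rx": 0,"ry": 0,"rz": 0,"grip": 1}]'

```text
clock: 20.72
tcp_pos: [0.4733, 0.0947, 0.1063]
orientation: [1.041, 2.964, 0.0]
contact_force: [2.1, 1.5, 3.5]
grip_width: 0.0151
```

```bash
python3 st.py
```

```text
[0.4733 0.0947 0.1063] F [2.06 1.55 3.5 ] M [ 0.638 -0.646  0.02 ] yaw -38.72 tilt [ 0.0004 -0.0001] w 0.0151 t 20.725 [ 0.47  0.53 -0.99  2.07  0.59  0.86  0.03]
```

>>> drive_tool --commands '[{"tx": 0,"ty": 0,"tz": 0,"rx": 0,"ry": 0,"rz": -0.15,"grip": 1}]'

```text
clock: 20.85
tcp_pos: [0.4734, 0.0948, 0.1063]
orientation: [1.074, 2.952, 0.001]
contact_force: [2.7, 2.4, 3.4]
grip_width: 0.0146
```

```bash
python3 st.py
```

```text
[0.4734 0.0948 0.1063] F [2.7  2.39 3.38] M [ 0.681 -0.795  0.094] yaw -39.97 tilt [0.0006 0.0003] w 0.0146 t 20.85 [ 0.47  0.52 -0.99  2.07  0.59  0.86  0.01]
```

>>> drive_tool --commands '[{"tx": 0.02,"ty": 0.02,"tz": 0,"rx": 0,"ry": 0,"rz": -0.15,"grip": 1}]'

```text
clock: 20.98
tcp_pos: [0.4736, 0.095, 0.1063]
orientation: [1.106, 2.94, -0.0]
contact_force: [1.1, 1.0, 4.7]
grip_width: 0.0153
```

```bash
python3 st.py
```

```text
[0.4736 0.095  0.1063] F [1.1  0.95 4.69] M [ 0.355 -0.48   0.105] yaw -41.21 tilt [ 0.0002 -0.0002] w 0.0153 t 20.975 [ 0.47  0.52 -0.98  2.07  0.58  0.85 -0.01]
```

>>> drive_tool --commands '[{"tx": 0,"ty": 0,"tz": 0,"rx": 0,"ry": 0,"rz": -0.12,"grip": 1}]'

```text
clock: 21.1
tcp_pos: [0.4736, 0.095, 0.1063]
orientation: [1.13, 2.931, -0.0]
contact_force: [2.5, 0.8, 5.0]
grip_width: 0.015
```

```bash
python3 st.py
```

```text
[0.4736 0.095  0.1063] F [2.5  0.77 5.04] M [ 0.415 -0.646  0.143] yaw -42.15 tilt [ 0.0003 -0.0003] w 0.015 t 21.1 [ 0.46  0.52 -0.98  2.07  0.58  0.85 -0.02]
```

>>> drive_tool --commands '[{"tx": 0,"ty": 0,"tz": 0.03,"rx": 0,"ry": 0,"rz": 0,"grip": 1},{"tx": 0,"ty": 0,"tz": 0.03,"rx": 0,"ry": 0,"rz": 0,"grip": 1},{"tx": 0,"ty": 0,"tz": 0.03,"rx": 0,"ry": 0,"rz": 0,"grip": 1}]'

```text
clock: 21.48
tcp_pos: [0.4729, 0.0948, 0.1073]
orientation: [-1.128, -2.931, 0.001]
contact_force: [3.1, 2.6, -8.1]
grip_width: 0.0153
```

```bash
python3 st.py
```

```text
[0.4729 0.0948 0.1073] F [ 3.1   2.56 -8.07] M [ 0.847 -1.106  0.077] yaw -42.09 tilt [-0.0012  0.0001] w 0.0153 t 21.475 [ 0.47  0.52 -0.98  2.07  0.58  0.86 -0.02]
```

>>> drive_tool --commands '[{"tx": 0,"ty": 0,"tz": 0.05,"rx": 0,"ry": 0,"rz": 0,"grip": 1},{"tx": 0,"ty": 0,"tz": 0.05,"rx": 0,"ry": 0,"rz": 0,"grip": 1}]'

```text
clock: 21.72
tcp_pos: [0.4727, 0.0946, 0.1089]
orientation: [-1.128, -2.93, 0.001]
contact_force: [4.4, 3.1, -13.6]
grip_width: 0.0148
```

```bash
python3 st.py
```

```text
[0.4727 0.0946 0.1089] F [  4.36   3.12 -13.57] M [ 0.966 -1.368 -0.003] yaw -42.09 tilt [-0.0017  0.0002] w 0.0148 t 21.725 [ 0.47  0.52 -0.98  2.07  0.57  0.86 -0.01]
```

>>> drive_tool --commands '[{"tx": 0.025,"ty": 0.02,"tz": 0.06,"rx": 0,"ry": 0,"rz": 0,"grip": 1},{"tx": 0,"ty": 0,"tz": 0.08,"rx": 0,"ry": 0,"rz": 0,"grip": 1},{"tx": 0,"ty": 0,"tz": 0.08,"rx": 0,"ry": 0,"rz": 0,"grip": 1},{"tx": 0,"ty": 0,"tz": 0.08,"rx": 0,"ry": 0,"rz": 0,"grip": 1}]'

```text
clock: 22.22
tcp_pos: [0.473, 0.0949, 0.1156]
orientation: [-1.128, -2.931, 0.003]
contact_force: [0.9, 0.9, -11.1]
grip_width: 0.0152
```

```bash
python3 st.py
```

```text
[0.473  0.0949 0.1156] F [  0.92   0.91 -11.09] M [ 0.369 -0.244  0.014] yaw -42.09 tilt [-0.0019 -0.0011] w 0.0152 t 22.225 [ 0.48  0.51 -0.99  2.06  0.56  0.87 -0.  ]
```

>>> drive_tool --commands '[{"tx": 0,"ty": 0,"tz": 0.08,"rx": 0,"ry": 0,"rz": 0,"grip": 1},{"tx": 0,"ty": 0,"tz": 0.1,"rx": 0,"ry": 0,"rz": 0,"grip": 1},{"tx": 0,"ty": 0,"tz": 0.1,"rx": 0,"ry": 0,"rz": 0,"grip": 1}]'

```text
clock: 22.6
tcp_pos: [0.4741, 0.0955, 0.122]
orientation: [1.128, 2.932, -0.0]
contact_force: [0.1, -0.2, -2.5]
grip_width: 0.0151
```

```bash
python3 st.py
```

```text
[0.4741 0.0955 0.122 ] F [ 0.14 -0.24 -2.51] M [ 0.039  0.022 -0.01 ] yaw -42.09 tilt [ 0.0003 -0.0004] w 0.0151 t 22.6 [ 0.48  0.5  -1.    2.06  0.55  0.88  0.  ]
```

>>> drive_tool --commands '[{"tx": 0,"ty": 0,"tz": 0.2,"rx": 0,"ry": 0,"rz": 0,"grip": 1},{"tx": 0,"ty": 0,"tz": 0.4,"rx": 0,"ry": 0,"rz": 0,"grip": 1},{"tx": 0,"ty": 0,"tz": 0.6,"rx": 0,"ry": 0,"rz": 0,"grip": 1},{"tx": 0,"ty": 0,"tz": 0.6,"rx": 0,"ry": 0,"rz": 0,"grip": 1},{"tx": 0,"ty": 0,"tz": 0.4,"rx": 0,"ry": 0,"rz": 0,"grip": 1},{"tx": 0,"ty": 0,"tz": 0,"rx": 0,"ry": 0,"rz": 0,"grip": 1}]'

```text
clock: 23.35
tcp_pos: [0.4744, 0.0955, 0.1663]
orientation: [1.128, 2.931, 0.001]
contact_force: [0.3, 0.0, -3.3]
grip_width: 0.0153
```

```bash
python3 st.py
python3 - <<'E'
from h import *
f=eyes.grab_frame("side"); crop(f,"pics/s5.png",(315,210),70,5)
E
```

```text
[0.4744 0.0955 0.1663] F [ 0.28  0.04 -3.33] M [-0.005  0.005 -0.037] yaw -42.1 tilt [ 0.0015 -0.    ] w 0.0153 t 23.35 [ 0.54  0.44 -1.06  2.02  0.47  0.95  0.07]
```

View pics/s5.png

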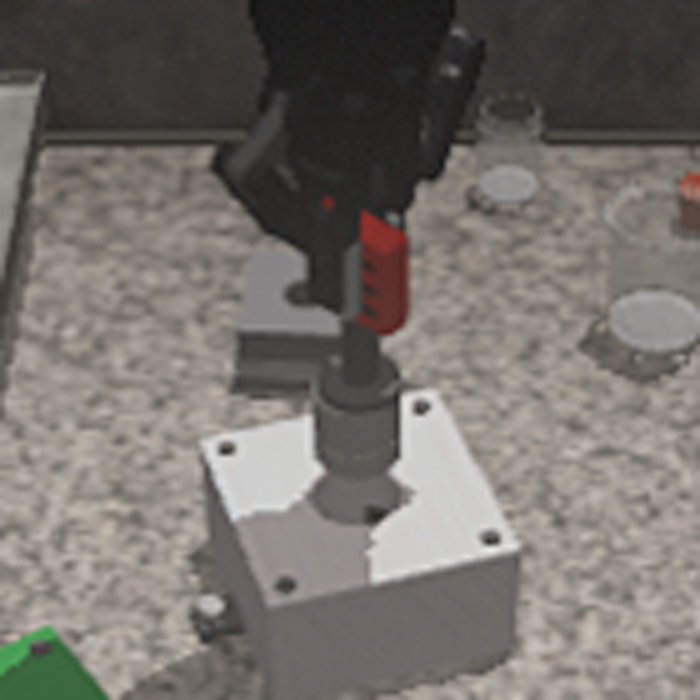

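>>> drive_tool --commands '[{"tx": 0.06,"ty": -0.5,"tz": 0,"rx": 0,"ry": 0,"rz": 0,"grip": 1},{"tx": 0.1,"ty": -0.8,"tz": 0,"rx": 0,"ry": 0,"rz": 0,"grip": 1},{"tx": 0.1,"ty": -0.9,"tz": 0,"rx": 0,"ry": 0,"rz": 0,"grip": 1},{"tx": 0.1,"ty": -0.9,"tz": 0,"rx": 0,"ry": 0,"rz": 0,"grip": 1},{"tx": 0.1,"ty": -0.9,"tz": 0,"rx": 0,"ry": 0,"rz": 0,"grip": 1},{"tx": 0.1,"ty": -0.9,"tz": 0,"rx": 0,"ry": 0,"rz": 0,"grip": 1},{"tx": 0.1,"ty": -0.9,"tz": 0,"rx": 0,"ry": 0,"rz": 0,"grip": 1},{"tx": 0.1,"ty": -0.9,"tz": 0,"rx": 0,"ry": 0,"rz": 0,"grip": 1},{"tx": 0.1,"ty": -0.9,"tz": 0,"rx": 0,"ry": 0,"rz": 0,"grip": 1},{"tx": 0.1,"ty": -0.9,"tz": 0,"rx": 0,"ry": 0,"rz": 0,"grip": 1}]'

```text
clock: 24.65
tcp_pos: [0.4933, -0.0757, 0.1655]
orientation: [1.128, 2.932, 0.0]
contact_force: [-0.3, 0.6, -2.6]
grip_width: 0.0151
```

>>> drive_tool --commands '[{"tx": 0.1,"ty": -0.9,"tz": 0,"rx": 0,"ry": 0,"rz": 0,"grip": 1},{"tx": 0.1,"ty": -0.9,"tz": 0,"rx": 0,"ry": 0,"rz": 0,"grip": 1},{"tx": 0.1,"ty": -0.8,"tz": -0.2,"rx": 0,"ry": 0,"rz": 0,"grip": 1},{"tx": 0.07,"ty": -0.6,"tz": -0.5,"rx": 0,"ry": 0,"rz": 0,"grip": 1},{"tx": 0,"ty": -0.1,"tz": -0.7,"rx": 0,"ry": 0,"rz": 0,"grip": 1},{"tx": 0,"ty": 0,"tz": -0.7,"rx": 0,"ry": 0,"rz": 0,"grip": 1},{"tx": 0,"ty": 0,"tz": -0.3,"rx": 0,"ry": 0,"rz": 0,"grip": 1},{"tx": 0,"ty": 0,"tz": 0,"rx": 0,"ry": 0,"rz": 0,"grip": 1}]'

```text
clock: 25.65
tcp_pos: [0.5003, -0.1398, 0.117]
orientation: [-1.126, -2.932, -0.0]
contact_force: [0.6, -0.3, -2.7]
grip_width: 0.0153
```

```bash
python3 st.py
python3 - <<'E'
from h import *
f=eyes.grab_frame("side"); crop(f,"pics/s6.png",(330,310),70,5)
E
```

```text
[ 0.5003 -0.1398  0.117 ] F [ 0.62 -0.32 -2.66] M [ 0.006  0.001 -0.046] yaw -42.01 tilt [-0.0009  0.0006] w 0.0153 t 25.65 [ 0.9   0.55 -0.96  1.98  0.57  0.91  0.48]
```

View pics/s6.png

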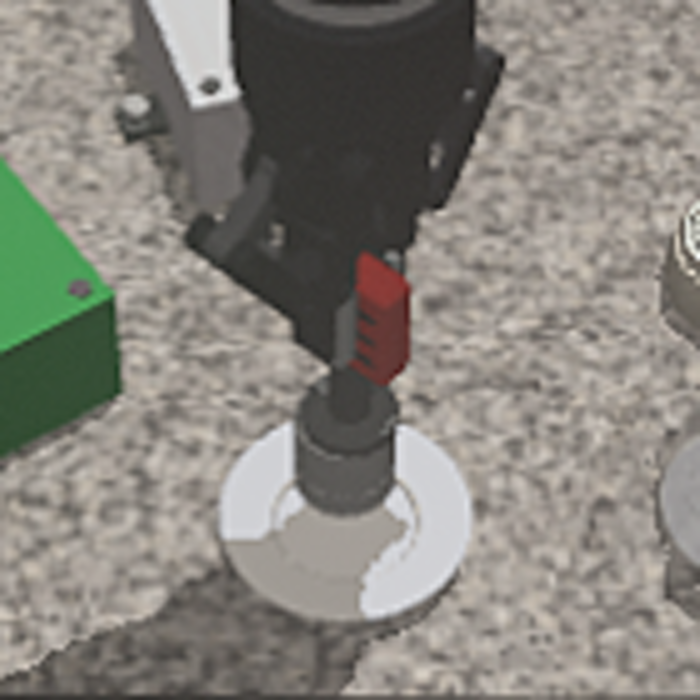

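Run:
```python
from h import *
import pickle
f=eyes.grab_frame("side"); pickle.dump((dict(f),None),open("hover.pkl","wb"))
from fit import *
d=np.radians; zb=.117-.0874+.005-.0005
# rough then fit: bottom edge of plug
for zz in (zb,):
    a=d(np.linspace(200,340,60)); r=edgefit(f,(.498,-.142),zz,.019,a,1,span=.006); print("plug bottom",r.round(4)); c=r[0,1:]
# dish rim outer edge on near side & floor circle
r2=edgefit(f,(.498,-.141),.012,.048,d(np.linspace(150,250,60)),-1,span=.005); print("dish",r2[:3].round(4))
p=r2[0,1:]
overlay(f,"pics/ov3.png",[(circ(c,zb,.019),(255,0,255)),(circ(p,.012,.048),(0,255,0)),(circ(p,.005,.026),(0,255,255)),(circ(c,.005,.019),(255,0,0))],(290,270,370,330),9)
```

```text
plug bottom [[59.8981  0.4975 -0.1395]
 [59.293   0.497  -0.1395]
 [58.2599  0.4975 -0.14  ]
 [58.1739  0.4975 -0.139 ]
 [58.0266  0.497  -0.14  ]
 [57.2264  0.498  -0.1395]]
dish [[42.1775  0.498  -0.142 ]
 [42.1415  0.498  -0.1415]
 [41.2621  0.498  -0.1425]]
```

View pics/ov3.png

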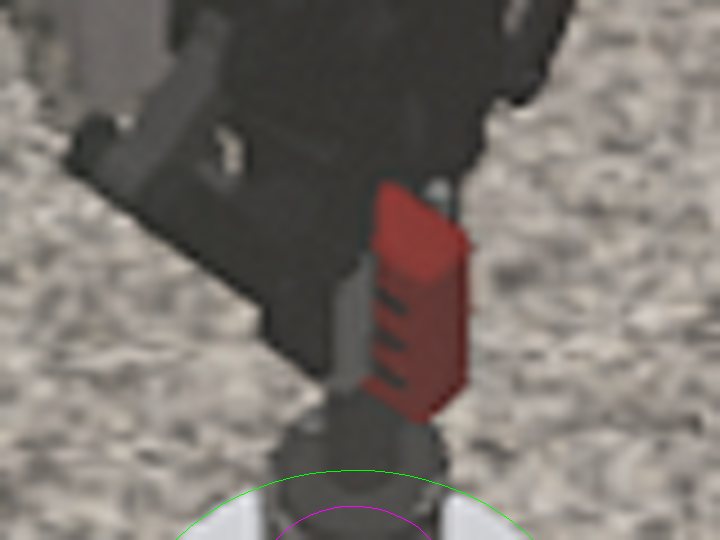

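>>> drive_tool --commands '[{"tx": 0.03,"ty": -0.1,"tz": -0.4,"rx": 0,"ry": 0,"rz": 0,"grip": 1},{"tx": 0,"ty": 0,"tz": -0.4,"rx": 0,"ry": 0,"rz": 0,"grip": 1},{"tx": 0,"ty": 0,"tz": -0.3,"rx": 0,"ry": 0,"rz": 0,"grip": 1},{"tx": 0,"ty": 0,"tz": -0.15,"rx": 0,"ry": 0,"rz": 0,"grip": 1},{"tx": 0,"ty": 0,"tz": 0,"rx": 0,"ry": 0,"rz": 0,"grip": 1}]'

```text
clock: 26.38
tcp_pos: [0.5011, -0.1424, 0.0923]
orientation: [-1.128, -2.932, -0.0]
contact_force: [0.1, 0.1, -3.7]
grip_width: 0.0152
```

>>> drive_tool --commands '[{"tx": 0,"ty": 0,"tz": -0.05,"rx": 0,"ry": 0,"rz": 0,"grip": 1}]'

```text
clock: 26.5
tcp_pos: [0.5014, -0.1425, 0.0917]
orientation: [1.128, 2.932, 0.0]
contact_force: [-0.3, -0.0, -2.8]
grip_width: 0.0153
```

>>> drive_tool --commands '[{"tx": 0,"ty": 0,"tz": -0.05,"rx": 0,"ry": 0,"rz": 0,"grip": 1}]'

```text
clock: 26.62
tcp_pos: [0.5013, -0.1425, 0.0906]
orientation: [1.128, 2.932, 0.0]
contact_force: [-0.4, 0.2, -3.5]
grip_width: 0.0153
```

>>> drive_tool --commands '[{"tx": 0,"ty": 0,"tz": -0.03,"rx": 0,"ry": 0,"rz": 0,"grip": 1}]'

```text
clock: 26.75
tcp_pos: [0.5012, -0.1426, 0.0899]
orientation: [1.128, 2.932, -0.0]
contact_force: [-0.1, -0.4, -3.7]
grip_width: 0.0153
```

>>> drive_tool --commands '[{"tx": 0,"ty": 0,"tz": -0.05,"rx": 0,"ry": 0,"rz": 0,"grip": 1}]'

```text
clock: 26.88
tcp_pos: [0.5012, -0.1425, 0.089]
orientation: [1.128, 2.932, -0.0]
contact_force: [0.4, 0.1, -3.4]
grip_width: 0.0152
```

>>> drive_tool --commands '[{"tx": 0,"ty": 0,"tz": -0.03,"rx": 0,"ry": 0,"rz": 0,"grip": 1}]'

```text
clock: 27.0
tcp_pos: [0.5011, -0.1425, 0.0883]
orientation: [-1.128, -2.932, 0.0]
contact_force: [1.2, 0.1, -2.4]
grip_width: 0.0153
```

>>> drive_tool --commands '[{"tx": 0,"ty": 0,"tz": -0.03,"rx": 0,"ry": 0,"rz": 0,"grip": 1}]'

```text
clock: 27.12
tcp_pos: [0.5013, -0.1425, 0.0878]
orientation: [1.128, 2.932, 0.0]
contact_force: [0.5, 0.2, -1.7]
grip_width: 0.0153
```

>>> drive_tool --commands '[{"tx": 0,"ty": 0,"tz": -0.03,"rx": 0,"ry": 0,"rz": 0,"grip": 1}]'

```text
clock: 27.25
tcp_pos: [0.5014, -0.1425, 0.0874]
orientation: [1.128, 2.932, 0.0]
contact_force: [-0.4, 0.0, 4.8]
grip_width: 0.0151
```

>>> drive_tool --commands '[{"tx": 0,"ty": 0,"tz": 0.01,"rx": 0,"ry": 0,"rz": 0,"grip": 1},{"tx": 0,"ty": 0,"tz": 0,"rx": 0,"ry": 0,"rz": 0,"grip": 0.4},{"tx": 0,"ty": 0,"tz": 0,"rx": 0,"ry": 0,"rz": 0,"grip": 0},{"tx": 0,"ty": 0,"tz": 0,"rx": 0,"ry": 0,"rz": 0,"grip": -0.3},{"tx": 0,"ty": 0,"tz": 0,"rx": 0,"ry": 0,"rz": 0,"grip": -0.5},{"tx": 0,"ty": 0,"tz": 0,"rx": 0,"ry": 0,"rz": 0,"grip": -0.5}]'

```text
clock: 28.0
tcp_pos: [0.5012, -0.1425, 0.0873]
orientation: [-1.128, -2.932, -0.0]
contact_force: [0.5, 0.3, 0.4]
grip_width: 0.064
```

```bash
python3 st.py
python3 - <<'E'
from h import *
f=eyes.grab_frame("side"); crop(f,"pics/s7.png",(330,310),70,5)
E
```

```text
[ 0.5012 -0.1425  0.0873] F [0.51 0.28 0.39] M [ 0.008  0.047 -0.016] yaw -42.08 tilt [-0.  0.] w 0.064 t 28.0 [ 0.87  0.59 -0.92  2.    0.62  0.86  0.44]
```

View pics/s7.png

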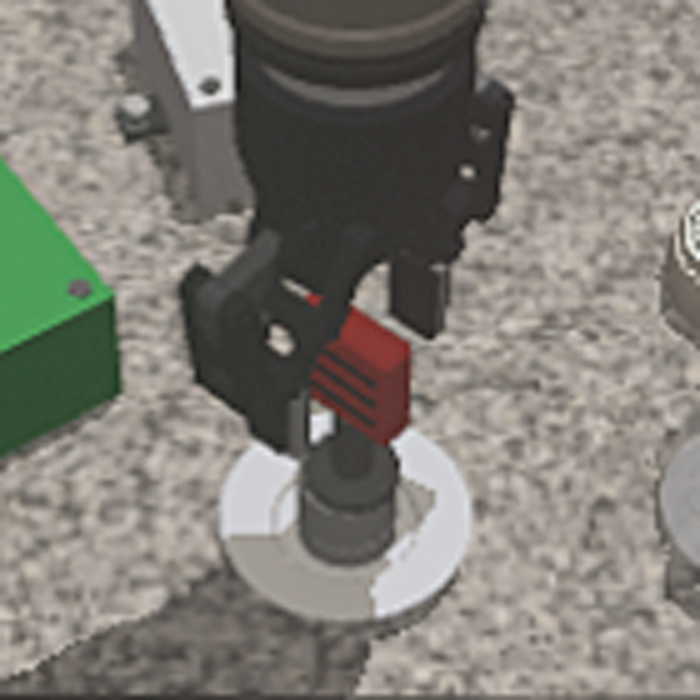

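The plug stands on the dish at about (348,530) in the crop with the puller upright in it, and the jaws are clear. I'll retreat straight up.

>>> drive_tool --commands '[{"tx": 0,"ty": 0,"tz": 0.4,"rx": 0,"ry": 0,"rz": 0,"grip": -0.5},{"tx": 0,"ty": 0,"tz": 1,"rx": 0,"ry": 0,"rz": 0,"grip": -0.5},{"tx": 0,"ty": 0,"tz": 1,"rx": 0,"ry": 0,"rz": 0,"grip": -0.5},{"tx": 0,"ty": 0,"tz": 1,"rx": 0,"ry": 0,"rz": 0,"grip": -0.5},{"tx": 0,"ty": 0,"tz": 1,"rx": 0,"ry": 0,"rz": 0,"grip": -0.5},{"tx": 0,"ty": 0,"tz": 1,"rx": 0,"ry": 0,"rz": 0,"grip": -0.5},{"tx": -0.3,"ty": 0,"tz": 0.5,"rx": 0,"ry": 0,"rz": 0,"grip": -0.5},{"tx": 0,"ty": 0,"tz": 0,"rx": 0,"ry": 0,"rz": 0,"grip": -0.5},{"tx": 0,"ty": 0,"tz": 0,"rx": 0,"ry": 0,"rz": 0,"grip": -0.5}]'

```text
clock: 29.18
tcp_pos: [0.4946, -0.1427, 0.2047]
orientation: [-1.128, -2.931, 0.0]
contact_force: [0.8, 0.4, -0.7]
grip_width: 0.0642
```

```bash
python3 st.py
python3 - <<'E'
from h import *
import pickle
f=eyes.grab_frame("side"); cv2.imwrite("pics/s8.png",f["frame"]); pickle.dump((dict(f),None),open("hover.pkl","wb"))
from fit import *
d=np.radians; a=d(np.linspace(195,345,60))
print("plug base",edgefit(f,(.498,-.142),.005,.019,a,1,span=.005)[:3].round(4))
C,_=cloud(f); fr=f["frame"].astype(int)
m=(fr[...,2]>90)&(fr[...,1]<60)&(fr[...,0]<60)&(f["range_z"]>0)&(C[...,1]<-.1)&(C[...,2]>.04)&(C[...,0]<.55)
P=C[m]; t=P[P[:,2]>P[:,2].max()-.006]; print(len(P),P[:,2].max(),cv2.minAreaRect((t[:,:2]*1000).astype(np.float32)))
E
```

```text
[ 0.4946 -0.1427  0.2047] F [ 0.78  0.4  -0.71] M [0.011 0.012 0.022] yaw -42.09 tilt [-0.001   0.0001] w 0.0642 t 29.175 [ 1.    0.43 -1.05  1.91  0.43  1.05  0.6 ]
plug base [[58.0227  0.498  -0.1425]
 [57.9993  0.498  -0.142 ]
 [57.0662  0.4975 -0.1425]]
69 0.12781789797481202 ((501.5776062011719, -143.06739807128906), (11.292242050170898, 39.56825637817383), 66.46160125732422)
```

View pics/s8.png

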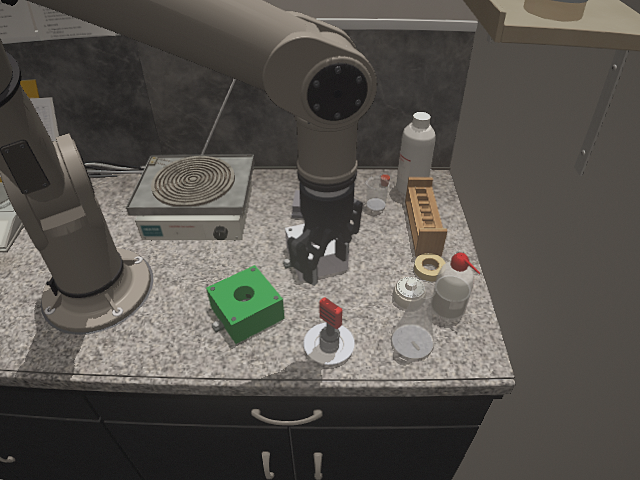

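The plug stands centred on the dish at about (330,340), with the puller upright in it. The gripper is clear and the flask (415,335) is where it was.

```bash
python3 -c "
from bench import workorder
print(workorder.hand_in())"
```

```text
the job is handed in; nothing more can be done
None
```

The plug is out of the block and standing upright on the flat of the white dish, with the puller left in it and the gripper clear. I handed in at about 29 s of the 72 s.

**What I did**
- I lifted the puller out of its stand and lined it up with the slot, seen at about 33° yaw. The pin went down without resting on the insert's face, until the collar seated at the expected height.
- I turned it clockwise about 75°, until the torque reached about 0.14 Nm.
- I drew the plug straight up, pulling about 11 to 14 N. The plug then hung on the pin.
- I set it down on the dish with about 6 N, opened the jaws and backed off straight up.

**Last checks**
- **Plug on the dish:** by the side camera, the plug's base is within about 1 mm of the dish's centre.
- **Puller height:** the top of the red grip measured 128 mm against 126.5 mm expected for a seated collar.
- **Surroundings:** the flask, beaker and green block look unmoved in the last picture.

**What disagreed or is unsure**
- **Camera offset:** the two cameras differ by 2 to 5 mm in absolute position, so I relied on relative measurements within one camera.
- **Push when seating:** for one step the collar pressed on the plug with up to about 8 N. That is above the 6 N called harmless but under 9 N. The plug did not sink measurably, and I eased off at once.
- **Turn past the stop:** the last few degrees went beyond the nominal 70° with only moderate torque, which I took as give in the arm and uncertainty in the slot angle.
- **Final grip angle:** a rough camera reading gave -23.5° yaw, against -42° for the tool just before release. It came from a few pixels, so I did not rely on it.

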